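# Torque-check the retaining nut under a blender jar

### The job

Check that the retaining nut on the upturned blender jar holds: set the ring head of the checking wrench fully down over the nut and let go of it, then take it again by its red grip and pull it clockwise (seen from above) until the handle breaks over at its pivot, and stop there: the nut must not turn. Then ease off, lift the wrench off and lay it back in its place in the case, leaving the tamper, milk jug and jar lid undisturbed.

Things in the scene. Friction and masses are not known exactly. Their poses are not given: they have to be found in the camera images.
- wrench: Break-over checking wrench, 0.45 kg. Origin: centre of the underside of its steel ring head; x runs from the ring along neck and handle, z is the ring's axis (up in the case and on the nut). Ring six-sided, 71 across flats, 28 high, open through, with 6 upright pins of 11 diameter inside at radius 24, one on the x axis, that go down between the nut's lugs in any of 6 directions 60 degrees apart.
- wrench_neck (a point): Middle of the wrench's neck, a flat-sided steel bar 14 wide (along the wrench's y), 16 high, bare from 36 to 61 mm from the ring's axis, with an 8 wide rib below it down to the ring's underside. At x = 49, z = 20 mm in the wrench's frame, close to the balance point. Axes as the wrench's.
- wrench_grip (a point): Middle of the handle's red rubber grip, a cylinder 22 in diameter, 80 long; 204 mm from the ring's axis, 20 mm above the ring's underside. Its x axis points along the handle to its end (at 244 mm). The handle turns on a vertical pivot 74 mm from the ring's axis, so the grip is 130 mm from the pivot.
- wrench_handle (a joint): Break-over angle of the handle at its pivot, rad: 0 = straight, held so by a spring; grows as the handle swings clockwise seen from above, to a stop at 0.26. It gives way at 14 to 18 N across the grip's middle (2.8 N m on the nut), counts as broken over above 0.12, and springs back when eased off. Past the stop all the pull goes to the nut. It never gives way counter-clockwise.
- nut_seat (a point): Foot of the jar's nut, on its axis, at the level of the jar's flat black top face (190 mm above the bench, 120 across), on which the ring rests when fully down: the wrench's origin is then here. Nut grey: core 34 across, 22 high, top 5 mm conical; 6 lugs 8 wide, 17 high, 54 over the tips; a gap between lugs lies on this point's x axis; z up; about 6 degrees of play for the pins. The jar is fixed.
- jar_nut (a joint): Turn of the nut, rad: 0 at the start, growing clockwise seen from above (tightening). It is tight: about 5.6 N m (27 N at the wrench's grip) turns it either way, and it does not come back.
- case_bed (a point): Place of the wrench's origin in its open blue case (320 x 124 x 26 high, fixed), on the foam floor 10 mm above the bench, z up. The wrench lies with its x along this point's -x, its grip on a 9 mm raised foam saddle between two ridges 40 mm apart, 204 mm along -x from here. Low foam blocks flank the ring at 47 mm either side. The lid lies flat beside the case.
- tamper_mid (a point): Coffee tamper with a 58 steel foot and wooden knob, 90 high, standing; its middle. Bystander.
- jug_mid (a point): Steel milk jug, 90 across, 105 high, with a side handle, standing; its middle. Bystander.
- jar_lid_mid (a point): Black rubber lid of the jar, 140 across, 46 high with its clear plug; its middle. Bystander.

How it is judged:
By the outcome, as a careful person would: the job done as asked, in the order asked, and still so for the second after the job is handed in, with the robot touching nothing.
It also fails if it takes over 67 s, if anything falls off the work surface, if the arm or the gripper's body presses on something with over 40 N, if the wrist force passes 120 N, or if a joint passes its speed limit or range.

### The arm

A 6-joint arm with a two-finger parallel gripper is mounted at the origin on the work surface. World frame = base frame: x ahead of the robot, y to its left, z up, the work surface at z = 0. Lengths are in m, angles in rad, forces in N, time in s.
With the tool pointing down it reaches from about 0.375 to 0.925 m from the base axis. Payload 5.7 kg.
Tool frame: the origin (TCP) lies at the very end of the fingers, on their centre line; the grasp point (between the pads) lies 19 mm behind it (ctrl.grip_depth is the distance from the TCP to the grasp point, in m); z points along the fingers, y is the direction in which the jaws open and shut (so a half turn about z gives the same grasp; the last joint's range is limited). The gripper opens to 88 mm and grips with 3 to 60 N. Pads are 20 mm wide; open, the fingers measure 115 mm over their backs; the gripper's body (75 mm by 178 mm) begins 61 mm behind the grasp point.
Start: joints at [1.1, 0.359, 1.51, -0, 1.272, -0.115], TCP at [0.209, 0.562, 0.223] pointing down, gripper open.
Joint ranges: [-2.97, 2.97], [-1.01, 2.36], [0.21, 2.38], [-0.96, 4.11], [0.2, 2.71], [-2.98, 2.98]. Speed limits (rad/s): [2.39, 2.39, 3.14, 3.14, 3.14, 3.14].

### API

Orientations are given as [roll, pitch, yaw] about the fixed x, y, z axes, in that order (R = Rz(yaw) Ry(pitch) Rx(roll)).
In Python, from station import ctrl gives the robot as it stands.
- The arm moves only by the tool carry_out, never from a script. Its argument "series" is a list of rows, each a list of 7 numbers: the shift along the tool's x, y, z in mm, then the turn, a rotation vector about the tool's x, y, z in rad, then the finger opening in mm, from 0 to 87.8. In form: [[tx, ty, tz, wx, wy, wz, gripper], ...]. A call has 1 to 8 rows; each row shifts and turns the commanded pose from where the row before left it, along the tool's axes as they then stand; what a row does not reach is not made up. A row lasts 1/12 s, in which the tool goes at most 41.7 mm and 7.16 degrees, less where a joint would pass 70% of its speed; a pose out of reach is approached as far as the arm can. A call is refused whole if a number of a shift passes 41.7 or a number of a turn 0.125, either way. A call with a gripper value outside its range is refused whole. The fingers move at their own pace and stop on an object; "newtons" is the grip in N (left out, the last holds). Time passes only in rows, so rows that do not move let the fingers close. It gives the time, the measured TCP pose, the force and the opening at its end, in the units of the state.
- ctrl.state(): the state, without advancing time (a new reading comes with each control period).
- ctrl.capture(name): name is "scene" or "top"; returns (picture, depth): 480x640x3 uint8, red, green, blue; 480x640 float32, m along the optical axis (not along the pixel's ray), 0 where there is no reading.
- ctrl.get_calibration(name): a dict with "fx", "fy", "cx", "cy" (pixels), "position" and "orientation" of the camera in the world. Camera axes: x right, y down, z forward; pixel columns grow to the right and rows downward; lengths in m; the calibration is good to about 2 mm. A picture is of the moment at which its call begins. get_calibration takes no time and is no camera call.
- ctrl.job_done(): hands the job in, once; it reports no verdict.
Trained networks look in the newest picture that a camera, given by its name, has taken for a name from the list of things; names that differ only in an ending like _2 or _b are one class to them, and where a whole thing is asked for, a point or a joint stands for the part that bears it (a point fixed in the world has none). Each returns a list of dicts, best first, with "conf" (0 to 1); they miss things now and then, are a little off and sometimes report something else, mostly with a low value. They report only what shows in the picture. A call takes as long as a camera call.
- ctrl.recognise(name, camera): "box" ([left, top, width, height] in pixels, round what is visible of it).
- ctrl.tip_of(name, camera): "xy" ([column, row] in pixels: a listed point, or the origin of a listed thing).
The state is a dict: "clock": time; "qpos": joint angles; "dq": joint speeds; "joint_torque": joint torques, N m; "tcp_pos": TCP position; "ee_rot": TCP orientation; "force": force on the tool from outside, world axes, zero at the start; "moment": the same for the moment, N m; "width": finger opening in m.
Only numpy, scipy, OpenCV 4.12 (cv2) and the standard library are available. Lean on these libraries where they do the work, as an engineer would, in place of code of your own. Each camera call takes 0.05 s, during which the arm holds its last target.

## Working session

There is one attempt and no reset: what is moved stays moved. The work goes in short steps, Python scripts to look and compute and a tool call to move; the robot and the scene stay as the last step left them, time stands still between calls to the robot, and variables do not carry over. Pictures are saved under pics/ and viewed, and the job is handed in when it is done.

Besides the shell and the picture viewer there is one more tool, called after "Call:" in YAML: its name, and indented under it one key for each argument. carry_out: Moves the arm, as the interface text tells. Its arguments: {"type":"object","properties":{"series":{"type":"array","items":{"type":"array","items":{"type":"number"}}},"newtons":{"type":"number"}},"required":["series"]}

```bash
ls; mkdir -p pics; cat > h.py <<'E'
import numpy as np, cv2
from scipy.spatial.transform import Rotation as R
from station import ctrl
def cap(cam,name):
    im,d=ctrl.capture(cam); cv2.imwrite(f'pics/{name}.png',cv2.cvtColor(im,cv2.COLOR_RGB2BGR)); np.save(f'pics/{name}.npy',d); return im,d
def camT(cam):
    c=ctrl.get_calibration(cam); o=np.array(c['orientation'],float)
    M=o if o.shape==(3,3) else (R.from_euler('xyz',o).as_matrix() if o.size==3 else R.from_quat(o).as_matrix())
    return c,M,np.array(c['position'])
def ray(cam,uv):
    c,M,p=camT(cam); return p,M@np.array([(uv[0]-c['cx'])/c['fx'],(uv[1]-c['cy'])/c['fy'],1.])
def at_z(cam,uv,z):
    p,r=ray(cam,uv); return p+r*(z-p[2])/r[2]
def proj(cam,P):
    c,M,p=camT(cam); q=M.T@(np.array(P)-p); return np.array([c['fx']*q[0]/q[2]+c['cx'],c['fy']*q[1]/q[2]+c['cy']])
def cloud(cam,d):
    c,M,p=camT(cam); v,u=np.mgrid[0:480,0:640]; q=np.stack([(u-c['cx'])/c['fx']*d,(v-c['cy'])/c['fy']*d,d],-1); return q@M.T+p
def st():
    s=ctrl.state(); print('t',s['clock'],'tcp',np.round(s['tcp_pos'],4),'rot',np.round(s['ee_rot'],4),'F',np.round(s['force'],2),'M',np.round(s['moment'],2),'w',round(s['width'],4),'q',np.round(s['qpos'],3)); return s
E
python3 - <<'E'
from h import *
st()
for c in ['scene','top']:
    print(ctrl.get_calibration(c)); cap(c,c+'0')
    for n in ['wrench','wrench_neck','wrench_grip','nut_seat','case_bed','tamper_mid','jug_mid','jar_lid_mid']:
        r=ctrl.tip_of(n,c); print(c,n,[(np.round(x['xy'],1),round(x['conf'],2)) for x in r[:2]])
st()
E
```

```text
pics
t 0.0 tcp [0.2087 0.5618 0.2218] rot [-3.1398e+00 -2.0000e-04  2.7858e+00] F [-0.16  0.9   0.46] M [-0.05  0.06 -0.03] w 0.0877 q [ 1.1    0.359  1.511 -0.     1.272 -0.115]
{'fx': 486.0250155216079, 'fy': 486.0250155216079, 'cx': 328.5004533539717, 'cy': 235.2604106802751, 'position': array([ 1.33584175, -0.0704443 ,  1.03613733]), 'orientation': array([-2.43838107,  0.00586019,  1.43488529])}
scene wrench [(array([206.7, 307.8]), 0.58)]
scene wrench_neck [(array([213. , 285.9]), 0.67)]
scene wrench_grip [(array([235.1, 238.1]), 0.87)]
scene nut_seat [(array([353.1, 212.4]), 0.62)]
scene case_bed [(array([207.5, 306.5]), 0.97)]
scene tamper_mid [(array([451.5, 206. ]), 0.97), (array([214. , 285.9]), 0.75)]
scene jug_mid [(array([323.8, 320.1]), 0.91)]
scene jar_lid_mid [(array([475.8, 279.5]), 0.71), (array([213.7, 283.1]), 0.48)]
{'fx': 435.087273951667, 'fy': 435.087273951667, 'cx': 319.24341245547583, 'cy': 239.6131642479049, 'position': array([0.53019425, 0.00973623, 0.96413495]), 'orientation': array([-3.08703169e+00,  2.07946273e-03, -1.59950081e+00])}
top wrench [(array([451.1, 200.5]), 0.82)]
top wrench_neck [(array([445.4, 221.2]), 0.65)]
top wrench_grip [(array([428.7, 287.2]), 0.74)]
top nut_seat [(array([281. , 244.4]), 0.92), (array([446.1, 220.2]), 0.71)]
top case_bed [(array([452.5, 200.3]), 0.96)]
top tamper_mid [(array([144.9, 307.1]), 0.79)]
top jug_mid [(array([328.7, 153.9]), 0.97)]
top jar_lid_mid [(array([146.5, 197. ]), 0.81)]
t 0.9 tcp [0.209  0.5624 0.2227] rot [-3.1415 -0.      2.7858] F [-0.48  0.78 -0.3 ] M [ 0.02 -0.01  0.01] w 0.0876 q [ 1.1    0.359  1.51   0.     1.272 -0.115]
```

View pics/scene0.png

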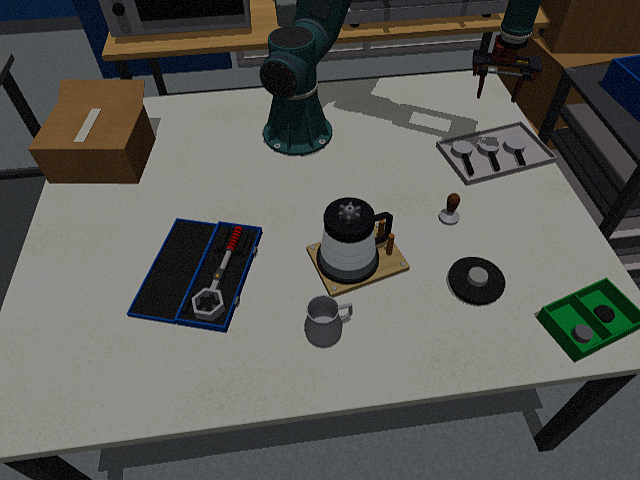

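View pics/top0.png

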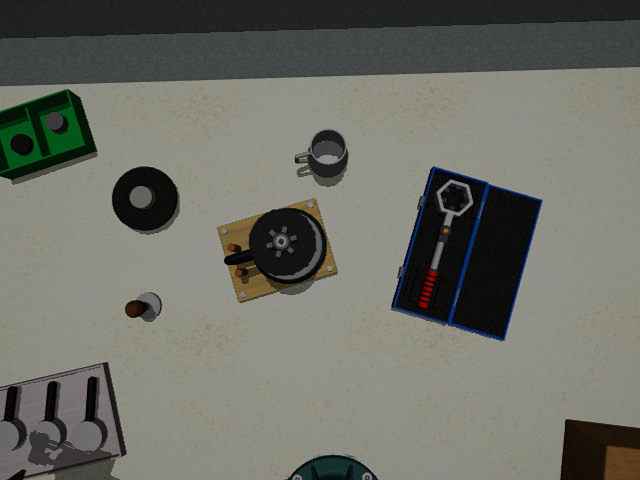

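```bash
python3 - <<'E'
from h import *
d=np.load('pics/top0.npy'); P=cloud('top',d); im=cv2.imread('pics/top0.png')
ds=np.load('pics/scene0.npy'); Ps=cloud('scene',ds)
print('bench z', np.median(P[350:380,200:300,2]), np.median(Ps[340:370,420:500,2]))
# red grip
for c,I,Q in (('top',im,P),('scene',cv2.imread('pics/scene0.png'),Ps)):
    b,g,r=[I[...,k].astype(int) for k in range(3)]
    m=(r>90)&(g<60)&(b<60)&(Q[...,2]<.08)&(Q[...,2]>0.005)&(Q[...,1]<-.1)
    q=Q[m]; print(c,'red n',m.sum(),'mean',q.mean(0),'zmax',np.percentile(q[:,2],[50,95]))
    w=q[:,:2]-q[:,:2].mean(0); u,s,vt=np.linalg.svd(w,full_matrices=False); t=w@vt[0]; print(vt[0],np.degrees(np.arctan2(vt[0,1],vt[0,0])),t.min(),t.max())
    v,u=np.nonzero(m); print('px',u.mean(),v.mean())
    # jar top / nut
    m=(Q[...,2]>.17)&(Q[...,2]<.2)&(abs(Q[...,0]-.53)<.2)&(abs(Q[...,1]-.08)<.12); q=Q[m]
    print(' jar top z',np.percentile(q[:,2],[5,50,95]), 'x',np.percentile(q[:,0],[1,50,99]),'y',np.percentile(q[:,1],[1,50,99]))
    m=(Q[...,2]>.195)&(Q[...,2]<.23)&(abs(Q[...,0]-.53)<.2)&(abs(Q[...,1]-.08)<.12); q=Q[m]
    print(' nut n',m.sum(),q.mean(0),q.min(0),q.max(0))
for n,uvs,uvt,z in [('ring',(206.7,307.8),(451.1,200.5),.01),('neck',(213,285.9),(445.4,221.2),.03),('grip',(235.1,238.1),(428.7,287.2),.03),('nut',(353.1,212.4),(281,244.4),.19),('bed',(207.5,306.5),(452.5,200.3),.01),('tamper',(451.5,206),(144.9,307.1),.045),('jug',(323.8,320.1),(328.7,153.9),.052),('lid',(475.8,279.5),(146.5,197),.02)]:
    print(n,np.round(at_z('scene',uvs,z),4),np.round(at_z('top',uvt,z),4))
for n,(x,y,w,h) in dict(ring=(400,150,160,200),nut=(210,185,140,130)).items():
    cv2.imwrite(f'pics/{n}c.png',cv2.resize(im[y:y+h,x:x+w],None,fx=4 if n=='nut' else 3,fy=4 if n=='nut' else 3,interpolation=cv2.INTER_CUBIC))
E
```

```text
bench z -0.00022299811558235128 0.0010536143959267719
top red n 187 mean [ 0.469657   -0.21551005  0.0393986 ] zmax [0.03936863 0.0429687 ]
[-0.94449951  0.32851281] 160.821465825247 -0.040396139127546214 0.03843948715841518
px 427.4598930481283 288.98930481283423
 jar top z [0.18739178 0.18974263 0.19182649] x [0.51370401 0.57004355 0.6273711 ] y [0.01958835 0.07561277 0.13324072]
 nut n 476 [0.57069843 0.0758852  0.2092808 ] [0.54497356 0.04926747 0.19598898] [0.59718444 0.1030134  0.21649559]
scene red n 94 mean [ 0.46785299 -0.21342562  0.03979648] zmax [0.04022281 0.04404096]
[ 0.95348535 -0.30143936] -17.544074744851997 -0.05468094025735095 0.04200500831226918
px 234.06382978723406 236.86170212765958
 jar top z [0.1752437  0.19079248 0.19419761] x [0.5138045  0.58846496 0.63075737] y [0.01919399 0.07412106 0.13476974]
 nut n 306 [0.57488344 0.07690673 0.20707384] [0.52611409 0.02683927 0.19522113] [0.61911493 0.13199226 0.21776485]
ring [ 0.6629 -0.2871  0.01  ] [ 0.6603 -0.283   0.01  ]
neck [ 0.6137 -0.2688  0.03  ] [ 0.6131 -0.2625  0.03  ]
grip [ 0.4644 -0.2122  0.03  ] [ 0.4727 -0.2206  0.03  ]
nut [0.5621 0.0894 0.19  ] [0.5659 0.0785 0.19  ]
bed [ 0.6594 -0.2852  0.01  ] [ 0.6607 -0.2861  0.01  ]
tamper [0.4442 0.3947 0.045 ] [0.4491 0.3802 0.045 ]
jug [ 0.7617 -0.0087  0.052 ] [ 0.7616 -0.0151  0.052 ]
lid [0.6799 0.3907 0.02  ] [0.686  0.3851 0.02  ]
```

View pics/ringc.png

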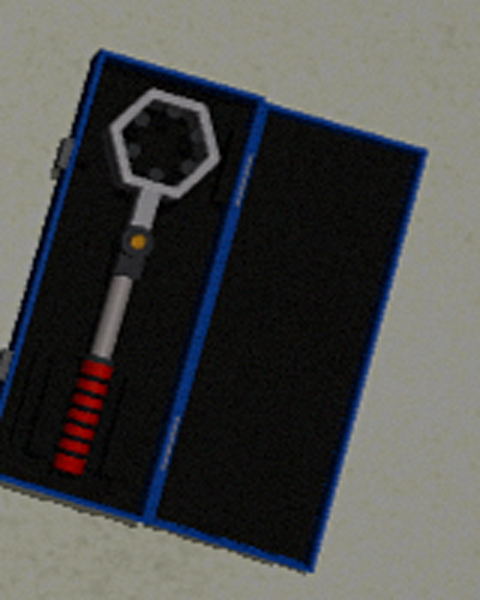

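View pics/nutc.png

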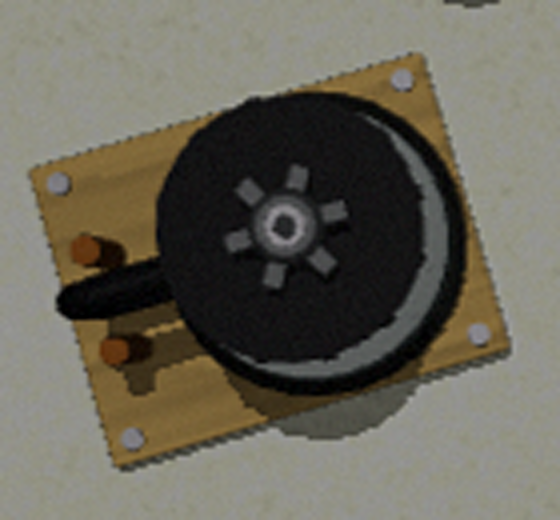

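```bash
python3 - <<'E'
from h import *
from scipy.optimize import least_squares
for c in ('top','scene'):
    d=np.load(f'pics/{c}0.npy'); P=cloud(c,d); im=cv2.imread(f'pics/{c}0.png').mean(2)
    for ctr in [(.571,.0762),(.5725,.0765)]:
        ctr=np.array(ctr); w=P[...,:2]-ctr; r=np.hypot(w[...,0],w[...,1])
        m=(P[...,2]>.198)&(P[...,2]<.214)&(r<.029)&(r>.019); th=np.arctan2(w[m][:,1],w[m][:,0])
        z=np.exp(6j*th).mean(); print(c,m.sum(),'lug angle mod60',np.degrees(np.angle(z))/6,abs(z),'ctr of lugs',P[m][:,:2].mean(0),'z',np.median(P[m][:,2]))
    # intensity-based in rectified plane z=.207
    # ring
    m=(P[...,2]>.031)&(P[...,2]<.046)&(np.hypot(P[...,0]-.66,P[...,1]+.285)<.055); q=P[m]
    print(c,'ring',m.sum(),q.min(0),q.max(0),q.mean(0))
    g=(P[...,2]>.022)&(P[...,2]<.05)&(abs(P[...,0]-.56)<.16)&(P[...,1]<-.17)&(im>60)
    # fit: annulus+... distance model: hex rim inner 71/2? outer flats
    def res(p):
        w=q[:,:2]-p[:2]; a=np.arctan2(w[:,1],w[:,0])-p[2]; a=(a+np.pi/6)%(np.pi/3)-np.pi/6
        return np.hypot(*w.T)*np.cos(a)-p[3]
    for a0 in (0,.3,-.3):
        s=least_squares(res,[.66,-.285,a0,.035],loss='soft_l1',f_scale=.003); print(' fit',s.x,np.degrees(s.x[2]),s.cost)
E
```

```text
top 141 lug angle mod60 -14.60043451809591 0.7973715765766464 ctr of lugs [0.57038151 0.0755801 ] z 0.2068349375027615
top 140 lug angle mod60 -14.898717921772393 0.7603113877690251 ctr of lugs [0.56883987 0.07503612] z 0.20674510370836452
top ring 604 [ 0.60814098 -0.32059879  0.03119001] [ 0.70323994 -0.24404266  0.04303946] [ 0.65804441 -0.2805461   0.0374275 ]
 fit [ 0.66153274 -0.28129757 -0.32761949  0.03132814] -18.771213781195918 0.005650575319676371
 fit [ 0.66152719 -0.28130223  0.7197523   0.03132802] 41.238769233351114 0.005650577279683045
 fit [ 0.66153069 -0.28129929 -0.32755549  0.03132807] -18.767546990344808 0.005650575242153364
scene 107 lug angle mod60 -14.438709243685468 0.7331466727264366 ctr of lugs [0.57360505 0.07770469] z 0.20643312649280077
scene 102 lug angle mod60 -14.851884062403307 0.7221283189302138 ctr of lugs [0.57280418 0.07691115] z 0.20638099226217194
scene ring 473 [ 0.60736671 -0.31782196  0.03102195] [ 0.70366884 -0.2421091   0.0445507 ] [ 0.66039981 -0.27900164  0.03796599]
 fit [ 0.66287836 -0.27966906 -0.34540317  0.0312866 ] -19.790143957446237 0.004628323226130528
 fit [ 0.66200373 -0.28003798  0.08291123  0.03134458] 4.7504634263647265 0.005051997610909711
 fit [ 0.66287836 -0.27966906 -0.34540436  0.0312866 ] -19.79021204931768 0.00462832322583846
```

Call:
carry_out:
  series:
    - [-27.9,-26.4,-5,0,0,0,40]
    - [-27.9,-26.4,-5,0,0,0,40]
    - [-27.9,-26.4,-5,0,0,0,40]
    - [-27.9,-26.4,-5,0,0,0,40]
    - [-27.9,-26.4,-5,0,0,0,40]
    - [-27.9,-26.4,-5,0,0,0,40]
    - [-27.9,-26.4,-5,0,0,0,40]
    - [-27.9,-26.4,-5,0,0,0,40]
  newtons: 50

```text
clock: 1.57
tcp_pos: [0.345, 0.2851, 0.2631]
ee_rot: [3.141, 0.0, 2.786]
force: [0.3, -0.3, 0.2]
width: 0.0409
```

Call:
carry_out:
  series:
    - [-27.9,-26.4,0,0,0,0,40]
    - [-27.9,-26.4,0,0,0,0,40]
    - [-27.9,-26.4,0,0,0,0,40]
    - [-27.9,-26.4,0,0,0,0,40]
    - [-27.9,-26.4,0,0,0,0,40]
    - [-27.9,-26.4,0,0,0,0,40]
    - [-27.9,-26.4,0,0,0,0,40]
    - [-27.9,-26.4,0,0,0,0,40]

```text
clock: 2.23
tcp_pos: [0.4808, 0.009, 0.2629]
ee_rot: [3.141, 0.001, 2.785]
force: [-0.1, -0.0, -0.3]
width: 0.0398
```

Call:
carry_out:
  series:
    - [-27.9,-26.4,5,0,0,-0.026,40]
    - [-27.9,-26.4,15,0,0,0,40]
    - [-27.9,-26.4,15,0,0,0,40]
    - [-27.9,-26.4,15,0,0,0,40]
    - [-27.9,-26.4,15,0,0,0,40]
    - [-27.9,-26.4,15,0,0,0,40]
    - [-27.9,-26.4,15,0,0,0,40]
    - [-27.9,-26.4,15,0,0,0,40]

```text
clock: 2.9
tcp_pos: [0.6228, -0.2635, 0.1518]
ee_rot: [-3.142, -0.0, 2.812]
force: [0.2, 1.0, 1.6]
width: 0.04
```

```bash
cat >> h.py <<'E'
def to(x,y,z,yaw,n=1):
    s=ctrl.state(); p=np.array(s['tcp_pos']); M=R.from_euler('xyz',s['ee_rot']).as_matrix()
    T=R.from_euler('xyz',[np.pi,0,yaw]).as_matrix()
    d=M.T@(np.array([x,y,z])-p)*1000; w=R.from_matrix(M.T@T).as_rotvec()
    print('total shift',np.round(d,1),'norm',round(np.linalg.norm(d),1),'turn',np.round(w,4),'per row/%d'%n,np.round(d/n,1),np.round(w/n,4))
E
python3 - <<'E'
from h import *
st(); to(.6156,-.2647,.015,2.812)
im,d=cap('top','top1'); cap('scene','scene1')
cv2.imwrite('pics/t1c.png',cv2.resize(im[140:320,380:560,::-1],None,fx=3,fy=3))
E
```

```text
t 2.9 tcp [ 0.6228 -0.2635  0.1518] rot [-3.1416 -0.      2.8115] F [0.23 0.96 1.58] M [-0.03  0.01 -0.01] w 0.04 q [-0.502  0.529  1.41  -0.     1.202 -1.743]
total shift [  6.4  -3.4 136.8] norm 137.0 turn [-0.     -0.     -0.0005] per row/1 [  6.4  -3.4 136.8] [-0.     -0.     -0.0005]
```

View pics/t1c.png

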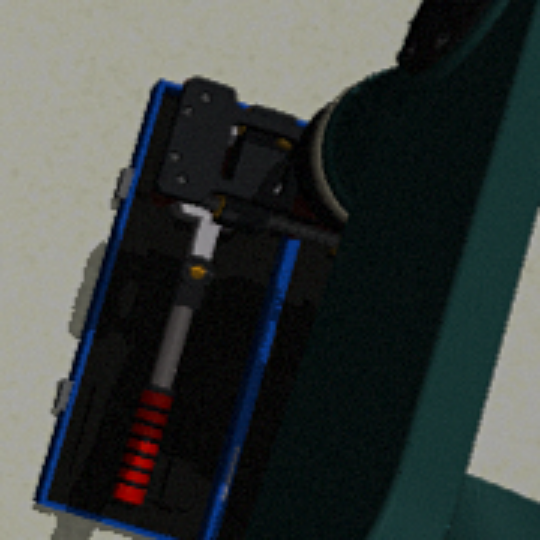

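View pics/scene1.png

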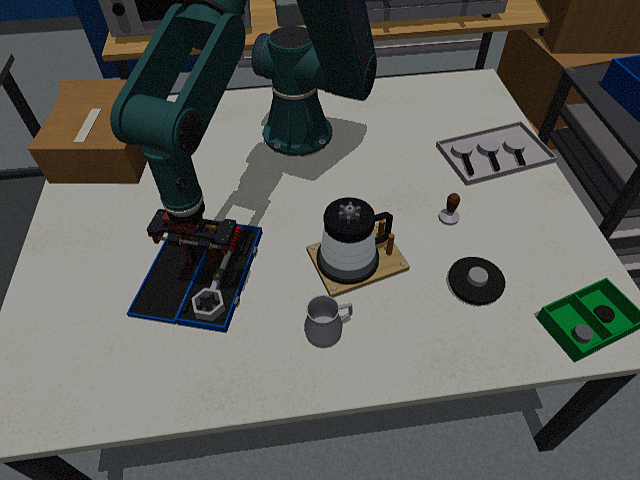

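Call:
carry_out:
  series:
    - [6.4,-3.4,10,0,0,0,40]
    - [0,0,30,0,0,0,40]
    - [0,0,30,0,0,0,40]
    - [0,0,25,0,0,0,40]
    - [0,0,20,0,0,0,40]
    - [0,0,14,0,0,0,40]
    - [0,0,7,0,0,0,40]
    - [0,0,0,0,0,0,40]

```text
clock: 3.67
tcp_pos: [0.6138, -0.2616, 0.0153]
ee_rot: [3.141, -0.003, 2.812]
force: [-0.9, 0.1, -0.5]
width: 0.0402
```

Call:
carry_out:
  series:
    - [0,0,0,0,0,0,8]
    - [0,0,0,0,0,0,8]
    - [0,0,0,0,0,0,8]
    - [0,0,0,0,0,0,8]
    - [0,0,0,0,0,0,8]
    - [0,0,0,0,0,0,8]
  newtons: 55

```text
clock: 4.17
tcp_pos: [0.6156, -0.2638, 0.018]
ee_rot: [-3.14, 0.002, 2.812]
force: [-2.2, -2.2, 6.2]
width: 0.0137
```

```bash
python3 - <<'E'
from h import *
st(); im,d=cap('scene','scene2')
cv2.imwrite('pics/s2c.png',cv2.resize(im[190:340,120:300,::-1],None,fx=4,fy=4))
E
```

```text
t 4.1667 tcp [ 0.6156 -0.2638  0.018 ] rot [-3.1404e+00  2.0000e-03  2.8115e+00] F [-2.18 -2.2   6.23] M [-0.44  0.31 -0.17] w 0.0137 q [-5.070e-01  6.720e-01  1.527e+00 -1.000e-03  9.410e-01 -1.748e+00]
```

View pics/s2c.png

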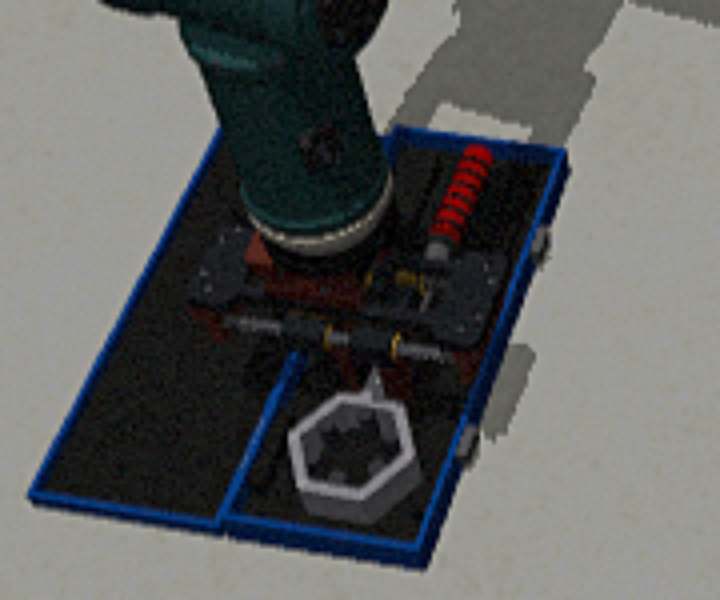

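Call:
carry_out:
  series:
    - [0,0,-4,0,0,0,8]
    - [0,0,-8,0,0,0,8]
    - [0,0,-15,0,0,0,8]
    - [0,0,-25,0,0,0,8]
    - [0,0,-30,0,0,0,8]
    - [0,0,-30,0,0,0,8]
    - [0,0,-30,0,0,0,8]
    - [0,0,-30,0,0,0,8]

```text
clock: 4.88
tcp_pos: [0.6141, -0.2618, 0.1897]
ee_rot: [3.141, -0.002, 2.812]
force: [-0.1, 0.4, -5.8]
width: 0.014
```

Call:
carry_out:
  series:
    - [0,0,-25,0,0,0,8]
    - [0,0,-20,0,0,0,8]
    - [0,0,-12,0,0,0,8]
    - [0,0,-6,0,0,0,8]

```text
clock: 5.22
tcp_pos: [0.6154, -0.2627, 0.2535]
ee_rot: [-3.141, 0.002, 2.812]
force: [0.0, 0.2, -4.4]
width: 0.0137
```

```bash
python3 - <<'E'
from h import *
st(); to(.5358,.1108,.25,2.8115,12);to(.5358,.1108,.25,2.363,12)
im,d=cap('scene','scene3')
cv2.imwrite('pics/s3c.png',cv2.resize(im[100:340,80:320,::-1],None,fx=2.5,fy=2.5))
E
```

```text
t 5.2167 tcp [ 0.6154 -0.2627  0.2535] rot [-3.1415e+00  1.9000e-03  2.8120e+00] F [ 0.02  0.2  -4.38] M [ 0.02 -0.01  0.01] w 0.0137 q [-0.507  0.435  1.311  0.     1.394 -1.748]
total shift [196.2 327.6   3.1] norm 381.9 turn [-0.0001  0.0019  0.0005] per row/12 [16.4 27.3  0.3] [-0.      0.0002  0.    ]
total shift [196.2 327.6   3.1] norm 381.9 turn [3.00e-04 1.90e-03 4.49e-01] per row/12 [16.4 27.3  0.3] [0.     0.0002 0.0374]
```

View pics/s3c.png

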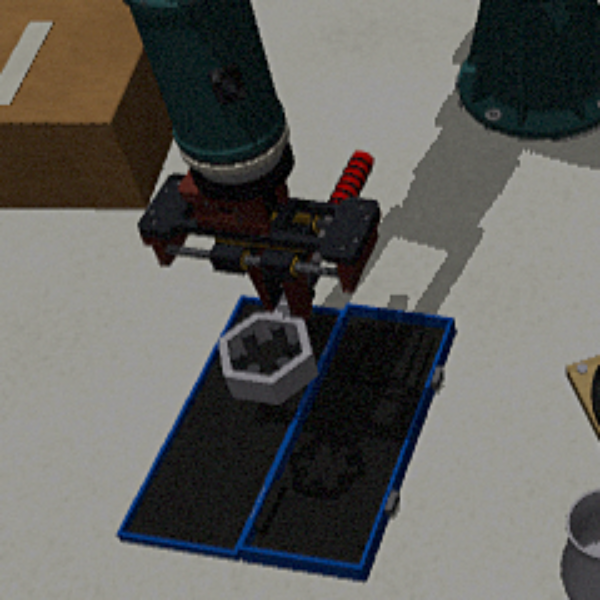

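Call:
carry_out:
  series:
    - [8,13,0,0,0,0,8]
    - [16.4,27.3,0,0,0,0,8]
    - [19,32,0,0,0,0,8]
    - [19,32,0,0,0,0,8]
    - [19,32,0,0,0,0,8]
    - [19,32,0,0,0,0,8]
    - [19,32,0,0,0,0,8]
    - [19,32,0,0,0,0,8]

```text
clock: 5.93
tcp_pos: [0.5567, 0.0043, 0.2496]
ee_rot: [-3.141, -0.004, 2.812]
force: [1.1, 0.9, -5.1]
width: 0.0135
```

Call:
carry_out:
  series:
    - [19,32,0,0,0,0,8]
    - [19,32,0,0,0,0,8]
    - [15,24,0,0,0,0,8]
    - [5,7.3,0,0,0,0.05,8]
    - [0,0,0,0,0,0.12,8]
    - [0,0,0,0,0,0.12,8]
    - [0,0,0,0,0,0.11,8]
    - [0,0,0,0,0,0.049,8]

```text
clock: 6.6
tcp_pos: [0.5331, 0.1116, 0.2496]
ee_rot: [-3.139, -0.003, 2.358]
force: [-0.4, -0.7, -5.5]
width: 0.0136
```

Call:
carry_out:
  series:
    - [0,0,0,0,0,0,8]
    - [0,0,0,0,0,0,8]
    - [0,0,0,0,0,0,8]

```text
clock: 6.85
tcp_pos: [0.5343, 0.111, 0.2506]
ee_rot: [-3.14, -0.002, 2.365]
force: [-0.9, -0.2, -5.1]
width: 0.0135
```

```bash
python3 - <<'E'
from h import *
st(); to(.5358,.1108,.25,2.363)
im,d=cap('scene','scene4')
cv2.imwrite('pics/s4c.png',cv2.resize(im[120:300,250:470,::-1],None,fx=3.5,fy=3.3))
im,d=cap('top','top4')
cv2.imwrite('pics/t4c.png',cv2.resize(im[160:340,180:380,::-1],None,fx=3.3,fy=3.3))
E
```

```text
t 6.85 tcp [0.5343 0.111  0.2506] rot [-3.1400e+00 -1.5000e-03  2.3647e+00] F [-0.86 -0.18 -5.1 ] M [-0.01  0.01 -0.03] w 0.0135 q [ 0.078  0.257  1.589  0.     1.298 -0.716]
total shift [-1.2  0.9  0.6] norm 1.6 turn [-0.0016 -0.0015  0.0017] per row/1 [-1.2  0.9  0.6] [-0.0016 -0.0015  0.0017]
```

View pics/s4c.png

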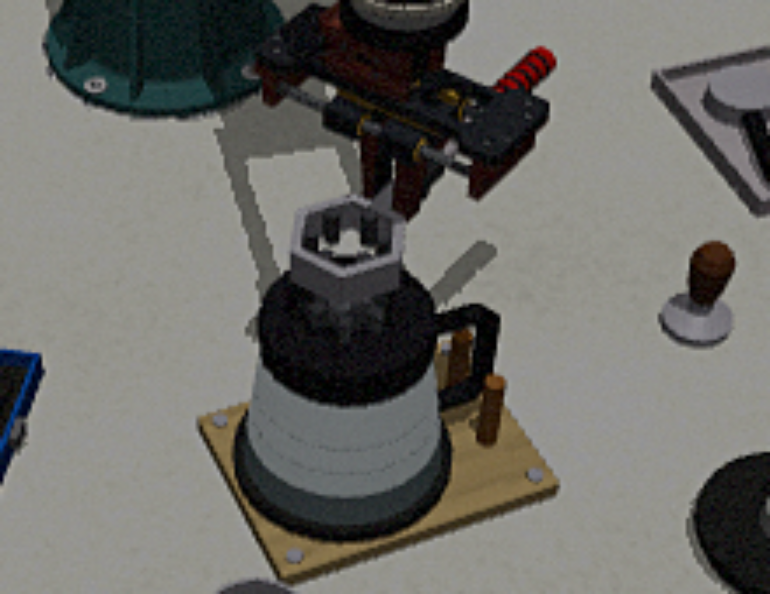

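View pics/t4c.png

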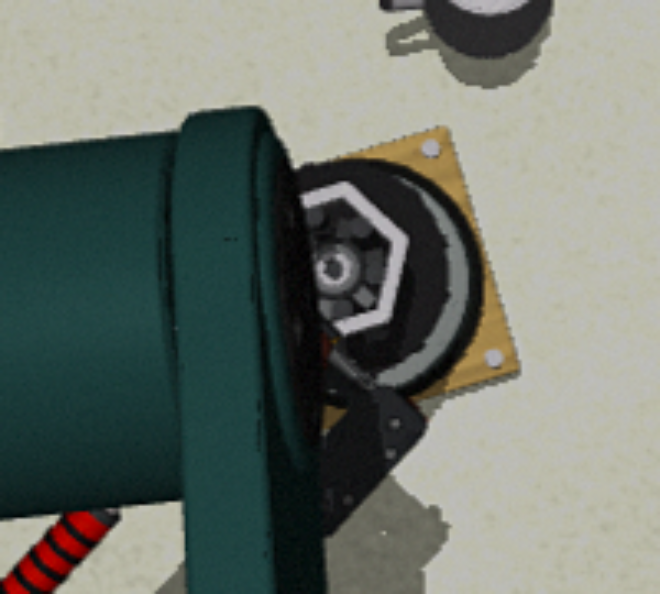

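```bash
cat > m.py <<'E'
from h import *
from scipy.optimize import least_squares
def ringfit(c,name,zt,ctr,yaw,dz=.008):
    d=np.load(f'pics/{name}.npy'); P=cloud(c,d); im=cv2.imread(f'pics/{name}.png').max(2).astype(float)
    w=P[...,:2]-ctr; r=np.hypot(w[...,0],w[...,1]); a=(np.arctan2(w[...,1],w[...,0])-yaw+np.pi)%(2*np.pi)-np.pi
    m=(abs(P[...,2]-zt)<dz)&(r<.045)&(r>.02)&((abs(a)>.4))&(im>110)
    v,u=np.nonzero(m); 
    pts=np.array([at_z(c,(x,y),zt)[:2] for x,y in zip(u,v)])
    def res(p):
        q=pts-p[:2]; t=np.arctan2(q[:,1],q[:,0])-p[2]; t=(t+np.pi/6)%(np.pi/3)-np.pi/6
        return np.hypot(*q.T)*np.cos(t)-.0315
    best=min((least_squares(res,[*ctr,yaw+.5236*0+k],loss='soft_l1',f_scale=.002) for k in (0,.2,-.2)),key=lambda s:s.cost)
    print(c,name,'ring n',m.sum(),'z med',np.median(P[m][:,2]).round(4),'fit',best.x[:2].round(4),'yaw mod60',round(np.degrees(best.x[2])%60,2),'rms',np.sqrt(np.mean(best.fun**2)).round(4)); return best.x
def nutfit(c,name):
    d=np.load(f'pics/{name}.npy'); P=cloud(c,d); im=cv2.imread(f'pics/{name}.png').max(2).astype(float)
    # model match at lug-top plane: rectify to 0.25mm grid
    n=281; g=(np.arange(n)-140)*.00025; X,Y=np.meshgrid(.571+g,.076+g,indexing='ij')
    k,M,p=camT(c); Q=(np.stack([X,Y,np.full_like(X,.207)],-1)-p)@M
    U=(k['fx']*Q[...,0]/Q[...,2]+k['cx']).astype(np.float32);V=(k['fy']*Q[...,1]/Q[...,2]+k['cy']).astype(np.float32)
    I=cv2.remap(im.astype(np.float32),U,V,cv2.INTER_LINEAR); return I,X,Y
def nutpose(c,name):
    I,X,Y=nutfit(c,name); best=[]
    for dx in np.arange(-.005,.0051,.0005):
      for dy in np.arange(-.005,.0051,.0005):
        x=X-.571-dx;y=Y-.076-dy;r=np.hypot(x,y);t=np.arctan2(y,x); m=(r>.020)&(r<.034)
        for deg in range(-22,-6,1):
            a=t-np.radians(deg); a=(a+np.pi/6)%(np.pi/3)-np.pi/6
            lug=(abs(r*np.sin(a))<.004)&(r*np.cos(a)<.027)
            mm=m; best.append((I[mm&lug].mean()-I[mm&~lug].mean(),.571+dx,.076+dy,deg))
    best.sort(reverse=True); b=np.array(best[:15]); print(c,'nut',b[0].round(4),'mean top15',b[:,1:].mean(0).round(4))
E
python3 - <<'E'
from m import *
for c in('top','scene'):
    ringfit(c,c+'0',.038,np.array([.662,-.2805]),2.812); nutpose(c,c+'0')
    ringfit(c,c+'4',.2725,np.array([.570,.0762]),2.365)
st()
E
```

```text
top top0 ring n 237 z med 0.0377 fit [ 0.6634 -0.2824] yaw mod60 41.2 rms 0.0017
top nut [ 48.0966   0.571    0.077  -15.    ] mean top15 [  0.5709   0.0768 -14.8667]
top top4 ring n 320 z med 0.2706 fit [0.5707 0.0736] yaw mod60 15.34 rms 0.002
scene scene0 ring n 158 z med 0.0389 fit [ 0.6615 -0.2811] yaw mod60 39.74 rms 0.0018
scene nut [ 46.2671   0.5685   0.0785 -15.    ] mean top15 [  0.5685   0.0783 -14.8   ]
scene scene4 ring n 154 z med 0.2713 fit [0.5703 0.0754] yaw mod60 14.88 rms 0.0019
t 6.95 tcp [0.5348 0.1109 0.2511] rot [-3.1408e+00 -7.0000e-04  2.3639e+00] F [ 0.44  0.22 -5.01] M [-0.    0.04 -0.07] w 0.0134 q [ 0.078  0.257  1.588  0.     1.298 -0.715]
```

```bash
python3 - <<'E'
from h import *
for c in('top','scene'):
    for k in '04':
        I=cv2.imread(f'pics/{c}{k}.png'); Q=cloud(c,np.load(f'pics/{c}{k}.npy'))
        b,g,r=[I[...,i].astype(int) for i in range(3)]
        m=(r>90)&(g<60)&(b<60)
        m&=((Q[...,2]<.08)&(Q[...,2]>0.005)&(Q[...,1]<-.1)) if k=='0' else ((Q[...,2]>.2)&(Q[...,2]<.35)&(np.hypot(Q[...,0]-.426,Q[...,1]-.219)<.06))
        q=Q[m]; print(c,k,m.sum(),q.mean(0).round(4),np.percentile(q[:,2],[5,50,90,98]).round(4)); 
        A=np.c_[q[:,:2]-q[:,:2].mean(0),np.ones(len(q))]
E
```

```text
top 0 187 [ 0.4697 -0.2155  0.0394] [0.0358 0.0394 0.0422 0.0434]
top 4 402 [0.4246 0.2177 0.2725] [0.2686 0.2727 0.275  0.276 ]
scene 0 94 [ 0.4679 -0.2134  0.0398] [0.0359 0.0402 0.0434 0.0443]
scene 4 59 [0.417  0.2303 0.2742] [0.2697 0.2741 0.2766 0.2783]
```

Call:
carry_out:
  series:
    - [1.5,2.1,4,0,0,0,8]
    - [0,0,8,0,0,0,8]
    - [0,0,6,0,0,0,8]
    - [0,0,4,0,0,0,8]
    - [0,0,0,0,0,0,8]
    - [0,0,0,0,0,0,8]

```text
clock: 7.45
tcp_pos: [0.5353, 0.1133, 0.2291]
ee_rot: [-3.141, -0.001, 2.363]
force: [0.7, -0.3, -4.9]
width: 0.0132
```

```bash
python3 - <<'E'
from m import *
im,_=cap('scene','scene5'); 
cv2.imwrite('pics/s5c.png',cv2.resize(im[180:250,310:400,::-1],None,fx=6,fy=6,interpolation=cv2.INTER_CUBIC))
im,_=cap('top','top5')
cv2.imwrite('pics/t5c.png',cv2.resize(im[200:290,240:330,::-1],None,fx=6,fy=6,interpolation=cv2.INTER_CUBIC))
for c in('top','scene'):
    ringfit(c,c+'5',.2495,np.array([.570,.0762]),2.365)
st()
E
```

```text
top top5 ring n 307 z med 0.2492 fit [0.5719 0.076 ] yaw mod60 15.23 rms 0.002
scene scene5 ring n 151 z med 0.2498 fit [0.5699 0.0778] yaw mod60 15.79 rms 0.0019
t 7.55 tcp [0.5359 0.1133 0.2298] rot [3.1414e+00 3.0000e-04 2.3628e+00] F [ 0.24  0.31 -4.22] M [-0.02  0.05  0.07] w 0.0133 q [ 0.082  0.277  1.614 -0.     1.25  -0.71 ]
```

View pics/t5c.png

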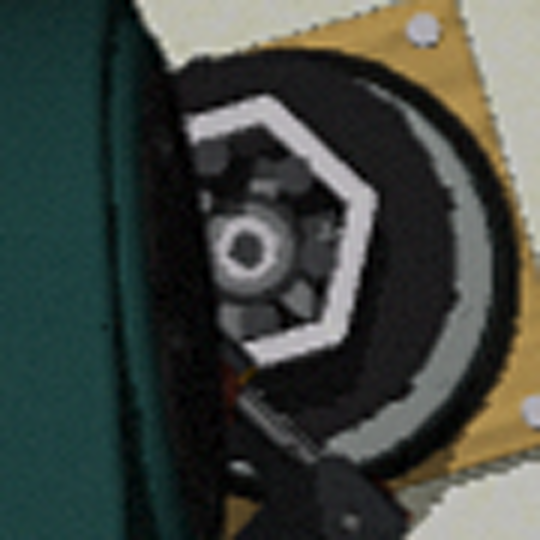

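View pics/s5c.png

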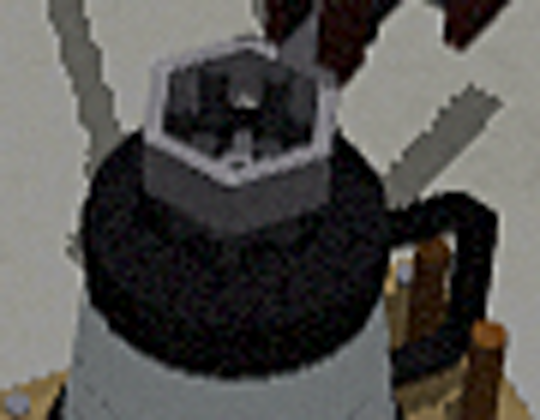

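Call:
carry_out:
  series:
    - [1.2,-0.2,2,0,0,0,8]
    - [0,0,3,0,0,0,8]
    - [0,0,3,0,0,0,8]
    - [0,0,2,0,0,0,8]
    - [0,0,2,0,0,0,8]
    - [0,0,2,0,0,0,8]
    - [0,0,1,0,0,0,8]

```text
clock: 8.13
tcp_pos: [0.5346, 0.114, 0.2143]
ee_rot: [-3.141, -0.0, 2.363]
force: [-0.8, -0.6, -4.9]
width: 0.0136
```

```bash
python3 -c "
from h import *
st()"
```

```text
t 8.1333 tcp [0.5346 0.114  0.2143] rot [-3.1412e+00 -3.0000e-04  2.3628e+00] F [-0.81 -0.58 -4.85] M [-0.04 -0.   -0.01] w 0.0136 q [ 0.084  0.291  1.636 -0.     1.215 -0.708]
```

Call:
carry_out:
  series:
    - [0,0,1.5,0,0,0,8]
    - [0,0,1.5,0,0,0,8]
    - [0,0,1.5,0,0,0,8]
    - [0,0,1.5,0,0,0,8]
    - [0,0,0,0,0,0,8]

```text
clock: 8.55
tcp_pos: [0.5345, 0.114, 0.2083]
ee_rot: [-3.141, -0.0, 2.363]
force: [0.3, -0.2, -4.7]
width: 0.0139
```

```bash
python3 -c "
from h import *
st()"
```

```text
t 8.55 tcp [0.5345 0.114  0.2083] rot [-3.1411e+00 -3.0000e-04  2.3628e+00] F [ 0.32 -0.24 -4.72] M [-0.06  0.07  0.03] w 0.0139 q [ 0.084  0.297  1.644 -0.     1.202 -0.708]
```

Call:
carry_out:
  series:
    - [0,0,2,0,0,0,8]
    - [0,0,2,0,0,0,8]
    - [0,0,2,0,0,0,8]
    - [0,0,2,0,0,0,8]
    - [0,0,1,0,0,0,8]
    - [0,0,1,0,0,0,8]
    - [0,0,0.5,0,0,0,8]
    - [0,0,0,0,0,0,8]

```text
clock: 9.22
tcp_pos: [0.5347, 0.1141, 0.1982]
ee_rot: [-3.141, -0.0, 2.363]
force: [-0.2, 0.2, -4.1]
width: 0.0136
```

```bash
python3 -c "
from h import *
st()"
```

```text
t 9.2167 tcp [0.5347 0.1141 0.1982] rot [-3.1415 -0.      2.3629] F [-0.22  0.18 -4.14] M [-0.06  0.11 -0.02] w 0.0136 q [ 0.084  0.307  1.656 -0.     1.178 -0.708]
```

Call:
carry_out:
  series:
    - [0,0,0.7,0,0,0,8]
    - [0,0,0.7,0,0,0,8]
    - [0,0,0,0,0,0,8]

```text
clock: 9.47
tcp_pos: [0.5348, 0.1141, 0.198]
ee_rot: [3.141, 0.001, 2.363]
force: [-3.4, -1.2, 4.7]
width: 0.0136
```

```bash
python3 -c "
from h import *
st()"
```

```text
t 9.4667 tcp [0.5348 0.1141 0.198 ] rot [3.1412e+00 5.0000e-04 2.3628e+00] F [-3.4  -1.18  4.67] M [-0.16  0.65 -0.06] w 0.0136 q [ 0.084  0.307  1.657 -0.     1.177 -0.708]
```

Call:
carry_out:
  series:
    - [0,0,0,0,0,0,40]
    - [0,0,0,0,0,0,40]
    - [0,0,0,0,0,0,40]
    - [0,0,-5,0,0,0,40]
    - [0,0,-15,0,0,0,40]
    - [0,0,-25,0,0,0,40]
    - [0,0,-15,0,0,0,40]
    - [0,0,-5,0,0,0,40]

```text
clock: 10.13
tcp_pos: [0.5365, 0.1142, 0.2647]
ee_rot: [3.138, 0.003, 2.363]
force: [0.8, 0.1, -1.1]
width: 0.0399
```

```bash
python3 - <<'E'
from m import *
im,_=cap('scene','scene6'); 
cv2.imwrite('pics/s6c.png',cv2.resize(im[100:260,290:460,::-1],None,fx=4,fy=3.7,interpolation=cv2.INTER_CUBIC))
im,_=cap('top','top6')
cv2.imwrite('pics/t6c.png',cv2.resize(im[180:350,160:340,::-1],None,fx=3.5,fy=3.5,interpolation=cv2.INTER_CUBIC))
for c in('top','scene'):
    ringfit(c,c+'6',.218,np.array([.570,.0762]),2.365)
for c in('top','scene'):
        I=cv2.imread(f'pics/{c}6.png'); Q=cloud(c,np.load(f'pics/{c}6.npy'))
        b,g,r=[I[...,i].astype(int) for i in range(3)]
        m=(r>90)&(g<60)&(b<60)&((Q[...,2]>.16)&(Q[...,2]<.3)&(np.hypot(Q[...,0]-.426,Q[...,1]-.219)<.06))
        q=Q[m]; print(c,m.sum(),q.mean(0).round(4),np.percentile(q[:,2],[5,50,90,98]).round(4))
st(); to(.426,.219,.258,2.363)
E
```

```text
top top6 ring n 308 z med 0.2178 fit [0.571  0.0769] yaw mod60 14.96 rms 0.002
scene scene6 ring n 154 z med 0.2189 fit [0.5684 0.0791] yaw mod60 15.4 rms 0.0019
top 290 [0.4214 0.2243 0.2187] [0.2147 0.2189 0.221  0.2219]
scene 4 [0.4065 0.2543 0.2142] [0.2128 0.2139 0.2158 0.2161]
t 10.2333 tcp [0.5356 0.1141 0.2629] rot [3.1396e+00 1.9000e-03 2.3628e+00] F [0.13 0.2  0.11] M [-0.03  0.01 -0.06] w 0.04 q [ 0.084  0.247  1.571 -0.     1.321 -0.708]
total shift [151.7  -2.4   4.6] norm 151.8 turn [ 0.002   0.0019 -0.0002] per row/1 [151.7  -2.4   4.6] [ 0.002   0.0019 -0.0002]
```

View pics/t6c.png

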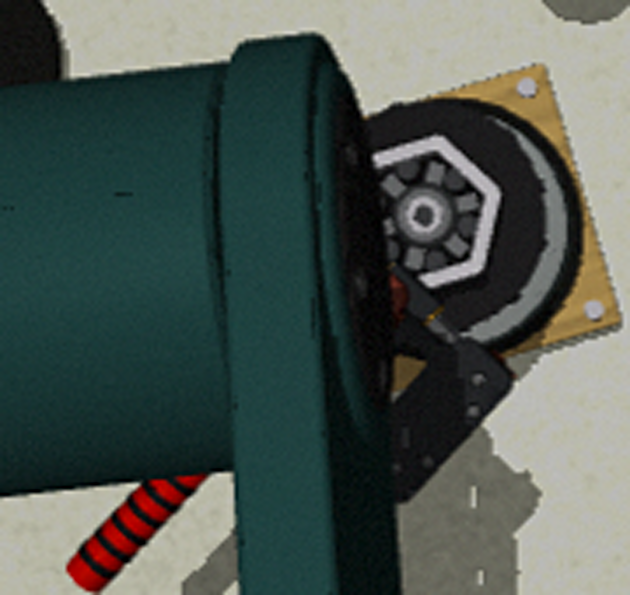

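View pics/s6c.png

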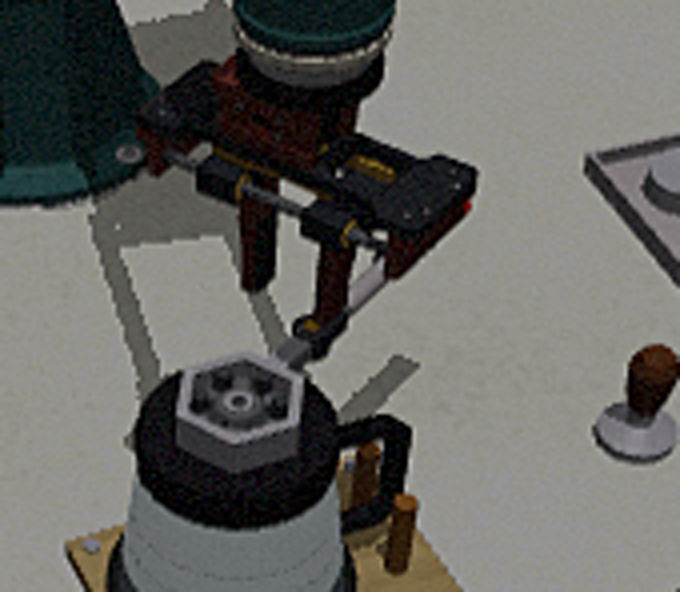

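```bash
python3 -c "
from h import *
to(.4246,.2227,.2629,2.363); to(.4246,.2227,.192,2.363)"
```

```text
total shift [155.3  -0.7  -0.3] norm 155.3 turn [ 0.002   0.0019 -0.0002] per row/1 [155.3  -0.7  -0.3] [ 0.002   0.0019 -0.0002]
total shift [155.4  -0.9  70.6] norm 170.7 turn [ 0.002   0.0019 -0.0002] per row/1 [155.4  -0.9  70.6] [ 0.002   0.0019 -0.0002]
```

Call:
carry_out:
  series:
    - [12,0,0,0,0,0,40]
    - [28,0,0,0,0,0,40]
    - [35,0,0,0,0,0,40]
    - [35,0,0,0,0,0,40]
    - [28,0,0,0,0,0,40]
    - [12,0,0,0,0,0,40]
    - [5.3,-0.7,0,0,0,0,40]
    - [0,0,0,0,0,0,40]

```text
clock: 10.9
tcp_pos: [0.4225, 0.223, 0.2611]
ee_rot: [-3.14, -0.0, 2.365]
force: [0.0, -0.6, -0.1]
width: 0.0399
```

```bash
python3 - <<'E'
from h import *
st(); to(.4246,.2227,.192,2.363)
im,_=cap('scene','scene7'); 
cv2.imwrite('pics/s7c.png',cv2.resize(im[70:230,310:480,::-1],None,fx=4,fy=3.7,interpolation=cv2.INTER_CUBIC))
E
```

```text
t 10.9 tcp [0.4225 0.223  0.2611] rot [-3.1402e+00 -4.0000e-04  2.3646e+00] F [ 0.05 -0.55 -0.11] M [-0.05 -0.01 -0.03] w 0.0399 q [ 0.341  0.145  1.709 -0.     1.289 -0.453]
total shift [-1.8  1.4 69.1] norm 69.1 turn [-0.0014 -0.0004  0.0016] per row/1 [-1.8  1.4 69.1] [-0.0014 -0.0004  0.0016]
```

View pics/s7c.png

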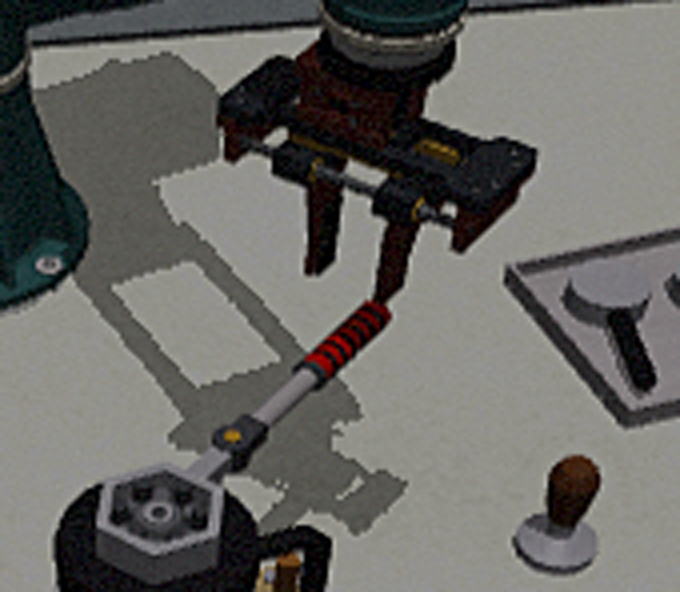

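Call:
carry_out:
  series:
    - [-1.5,0.8,10,0,0,0,40]
    - [0,0,20,0,0,0,40]
    - [0,0,18,0,0,0,40]
    - [0,0,12,0,0,0,40]
    - [0,0,7,0,0,0,40]
    - [0,0,2,0,0,0,40]
    - [0,0,0,0,0,0,40]
    - [0,0,0,0,0,0,40]

```text
clock: 11.62
tcp_pos: [0.4261, 0.222, 0.193]
ee_rot: [3.141, 0.0, 2.362]
force: [0.8, -0.1, -0.2]
width: 0.0399
```

Call:
carry_out:
  series:
    - [0,0,0,0,0,0,16]
    - [0,0,0,0,0,0,16]
    - [0,0,0,0,0,0,16]
    - [0,0,0,0,0,0,16]
    - [0,0,0,0,0,0,16]
  newtons: 25

```text
clock: 12.03
tcp_pos: [0.4256, 0.2223, 0.1931]
ee_rot: [3.141, 0.001, 2.363]
force: [0.4, -0.0, 1.0]
width: 0.0214
```

```bash
python3 - <<'E'
from h import *
st()
im,_=cap('scene','scene8'); 
cv2.imwrite('pics/s8c.png',cv2.resize(im[70:230,310:480,::-1],None,fx=4,fy=3.7,interpolation=cv2.INTER_CUBIC))
cap('top','top8');st()
E
```

```text
t 12.0333 tcp [0.4256 0.2223 0.1931] rot [3.1409e+00 6.0000e-04 2.3630e+00] F [ 0.37 -0.02  1.01] M [-0.07 -0.06 -0.02] w 0.0214 q [ 0.337  0.218  1.8   -0.     1.123 -0.455]
t 12.1333 tcp [0.4255 0.2222 0.193 ] rot [3.1412e+00 5.0000e-04 2.3630e+00] F [ 1.13 -0.69  1.21] M [-0.12 -0.03  0.  ] w 0.0211 q [ 0.337  0.219  1.8   -0.     1.123 -0.455]
```

View pics/s8c.png

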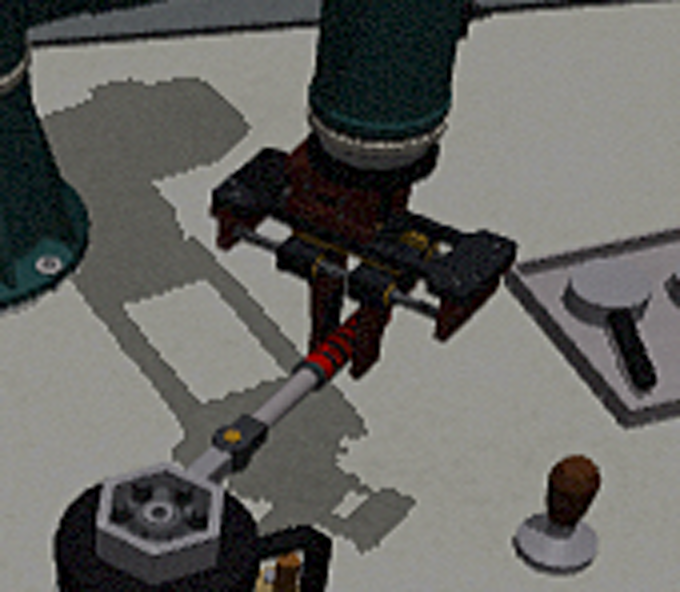

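Call:
carry_out:
  series:
    - [0,0,0,0,0,0,16]
    - [0,2,0,0,0,0.01,16]
    - [0,2,0,0,0,0.01,16]
    - [0,2,0,0,0,0.01,16]
    - [0,0,0,0,0,0,16]
  newtons: 45

```text
clock: 12.55
tcp_pos: [0.4296, 0.2264, 0.1926]
ee_rot: [-3.141, -0.0, 2.332]
force: [0.5, -1.3, -0.3]
width: 0.0208
```

```bash
cat >> h.py <<'E'
def pull():
    s=st(); M=R.from_euler('xyz',s['ee_rot']).as_matrix(); print('F tool',np.round(M.T@np.array(s['force']),2),'dy from grasp mm',np.round((np.array(s['tcp_pos'])-[.4255,.2222,.193])@[.702,.712,0]*1000,2))
E
python3 -c "
from h import *
pull()"
```

```text
t 12.55 tcp [0.4296 0.2264 0.1926] rot [-3.1407e+00 -1.0000e-04  2.3319e+00] F [ 0.49 -1.34 -0.34] M [-0.35 -0.02 -0.15] w 0.0208 q [ 0.343  0.228  1.788 -0.     1.127 -0.418]
F tool [-1.31 -0.57  0.34] dy from grasp mm 5.81
```

Call:
carry_out:
  series:
    - [0,2,0,0,0,0.01,16]
    - [0,2,0,0,0,0.01,16]
    - [0,2,0,0,0,0.01,16]
    - [0,0,0,0,0,0,16]

```text
clock: 12.88
tcp_pos: [0.4342, 0.2307, 0.1927]
ee_rot: [-3.142, -0.0, 2.302]
force: [-0.7, -1.0, 0.7]
width: 0.021
```

```bash
python3 -c "
from h import *
pull()"
```

```text
t 12.8833 tcp [0.4342 0.2307 0.1927] rot [-3.1415e+00 -1.0000e-04  2.3019e+00] F [-0.74 -1.05  0.71] M [-0.34  0.06 -0.12] w 0.021 q [ 0.348  0.236  1.776  0.     1.13  -0.383]
F tool [-0.29 -1.25 -0.71] dy from grasp mm 12.17
```

Call:
carry_out:
  series:
    - [0,2,0,0,0,0.01,16]
    - [0,2,0,0,0,0.01,16]
    - [0,0,0,0,0,0,16]

```text
clock: 13.13
tcp_pos: [0.4374, 0.2333, 0.1928]
ee_rot: [3.141, 0.0, 2.282]
force: [0.2, -1.9, 1.6]
width: 0.021
```

```bash
python3 -c "
from h import *
pull()"
```

```text
t 13.1333 tcp [0.4374 0.2333 0.1928] rot [3.1414e+00 3.0000e-04 2.2820e+00] F [ 0.25 -1.95  1.62] M [-0.41 -0.1  -0.1 ] w 0.021 q [ 0.351  0.241  1.768 -0.     1.132 -0.36 ]
F tool [-1.64 -1.08 -1.62] dy from grasp mm 16.23
```

```bash
python3 - <<'E'
from m import *
im,_=cap('scene','scene9'); 
cv2.imwrite('pics/s9c.png',cv2.resize(im[90:230,310:450,::-1],None,fx=4.2,fy=4.2,interpolation=cv2.INTER_CUBIC))
im,_=cap('top','top9')
cv2.imwrite('pics/t9c.png',cv2.resize(im[190:330,180:340,::-1],None,fx=4.2,fy=4.2,interpolation=cv2.INTER_CUBIC))
for c in('top','scene'):
  for k in '689': 
    try: ringfit(c,c+k,.218,np.array([.570,.0772]),2.365)
    except Exception as e: print(e)
E
```

```text
top top6 ring n 308 z med 0.2178 fit [0.571  0.0769] yaw mod60 14.96 rms 0.002
top top8 ring n 425 z med 0.218 fit [0.5708 0.0775] yaw mod60 15.54 rms 0.0019
top top9 ring n 425 z med 0.218 fit [0.57   0.0768] yaw mod60 10.64 rms 0.002
scene scene6 ring n 155 z med 0.2189 fit [0.5684 0.0791] yaw mod60 15.37 rms 0.0018
scene scene8 ring n 155 z med 0.2189 fit [0.5683 0.0791] yaw mod60 15.38 rms 0.0019
scene scene9 ring n 153 z med 0.2194 fit [0.5675 0.0785] yaw mod60 10.73 rms 0.0019
```

View pics/t9c.png

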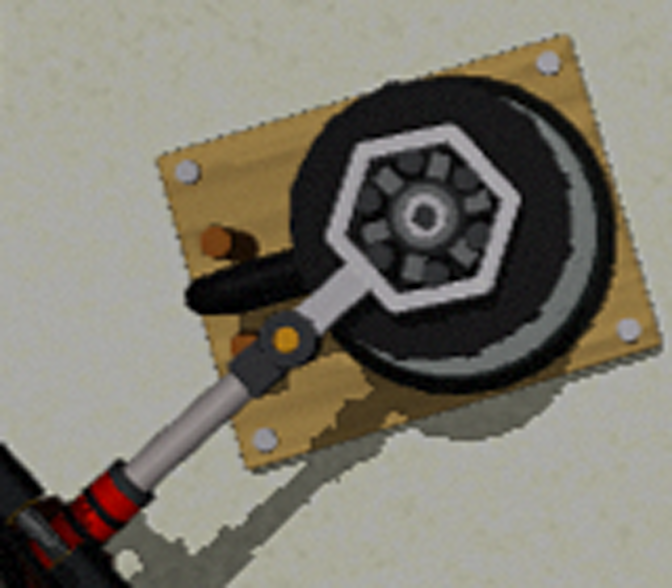

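View pics/s9c.png

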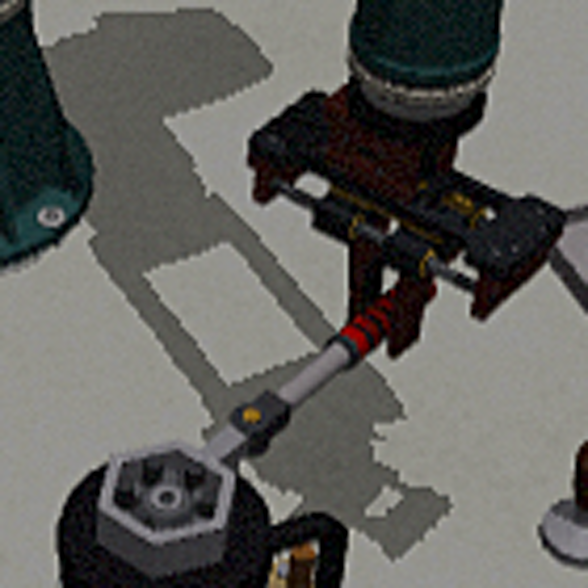

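Call:
carry_out:
  series:
    - [0,2,0,0,0,0.01,16]
    - [0,2,0,0,0,0.01,16]
    - [0,0,0,0,0,0,16]

```text
clock: 13.48
tcp_pos: [0.4406, 0.2356, 0.1928]
ee_rot: [3.141, 0.001, 2.262]
force: [1.8, -4.2, 0.3]
width: 0.021
```

```bash
python3 -c "
from h import *
pull()"
```

```text
t 13.4833 tcp [0.4406 0.2356 0.1928] rot [3.1415e+00 9.0000e-04 2.2621e+00] F [ 1.81 -4.19  0.26] M [-0.77 -0.22 -0.09] w 0.021 q [ 3.530e-01  2.470e-01  1.761e+00 -1.000e-03  1.134e+00 -3.380e-01]
F tool [-4.38 -1.28 -0.26] dy from grasp mm 20.13
```

Call:
carry_out:
  series:
    - [-0.7,2,0,0,0,0.012,16]
    - [-0.3,2,0,0,0,0.012,16]
    - [0,0,0,0,0,0,16]

```text
clock: 13.73
tcp_pos: [0.4441, 0.2378, 0.1928]
ee_rot: [3.141, -0.0, 2.238]
force: [1.3, -1.5, 0.0]
width: 0.0212
```

```bash
python3 -c "
from h import *
pull()"
```

```text
t 13.7333 tcp [0.4441 0.2378 0.1928] rot [ 3.1413e+00 -2.0000e-04  2.2378e+00] F [ 1.28 -1.54  0.02] M [-0.47 -0.15  0.06] w 0.0212 q [ 0.354  0.253  1.752  0.     1.137 -0.313]
F tool [-2.    0.05 -0.02] dy from grasp mm 24.18
```

```bash
python3 - <<'E'
from m import *
cap('scene','scene10'); im,_=cap('top','top10')
cv2.imwrite('pics/t10c.png',cv2.resize(im[190:330,180:340,::-1],None,fx=4.2,fy=4.2,interpolation=cv2.INTER_CUBIC))
for c in('top','scene'): ringfit(c,c+'10',.218,np.array([.570,.0772]),2.365)
E
```

```text
top top10 ring n 434 z med 0.218 fit [0.5709 0.0766] yaw mod60 8.98 rms 0.002
scene scene10 ring n 155 z med 0.2192 fit [0.5683 0.0782] yaw mod60 8.91 rms 0.0018
```

View pics/t10c.png

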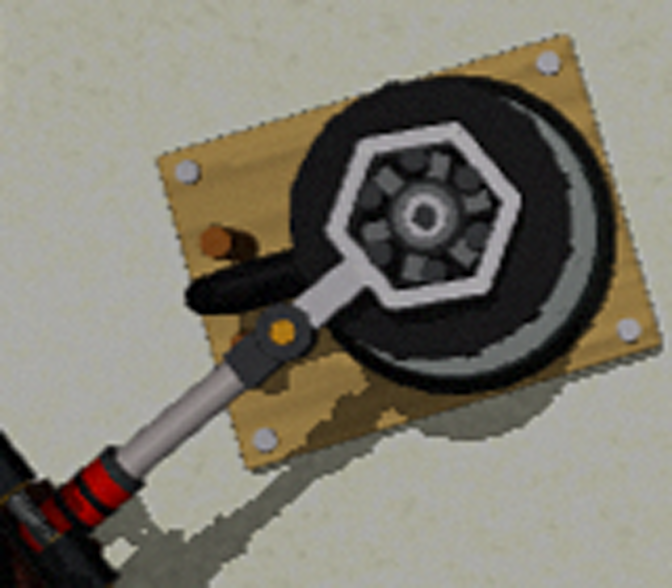

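Call:
carry_out:
  series:
    - [0,1.5,0,0,0,0.008,16]
    - [0,1.5,0,0,0,0.01,16]
    - [0,0,0,0,0,0,16]

```text
clock: 14.08
tcp_pos: [0.445, 0.2386, 0.1925]
ee_rot: [-3.139, 0.0, 2.221]
force: [-2.3, -4.5, 2.4]
width: 0.0212
```

```bash
python3 -c "
from h import *
pull()"
```

```text
t 14.0833 tcp [0.445  0.2386 0.1925] rot [-3.1385e+00  1.0000e-04  2.2206e+00] F [-2.31 -4.49  2.35] M [-0.89  0.33  0.36] w 0.0212 q [ 3.560e-01  2.560e-01  1.748e+00 -1.000e-03  1.141e+00 -2.930e-01]
F tool [-2.18 -4.57 -2.34] dy from grasp mm 25.4
```

Call:
carry_out:
  series:
    - [-0.3,1.5,0,0,0,0,16]
    - [0,1.5,0,0,0,0,16]
    - [0,0,0,0,0,0,16]

```text
clock: 14.33
tcp_pos: [0.4454, 0.239, 0.192]
ee_rot: [-3.134, -0.001, 2.221]
force: [-7.1, -7.9, 5.5]
width: 0.021
```

```bash
python3 -c "
from h import *
pull()"
```

```text
t 14.3333 tcp [0.4454 0.239  0.192 ] rot [-3.1338e+00 -6.0000e-04  2.2212e+00] F [-7.12 -7.94  5.49] M [-1.46  0.97  0.37] w 0.021 q [ 0.357  0.26   1.743 -0.002  1.146 -0.293]
F tool [ -2.   -10.52  -5.41] dy from grasp mm 25.94
```

Call:
carry_out:
  series:
    - [-0.3,1.5,0,0,0,0,16]
    - [0,1,0,0,0,0,16]
    - [0,0,0,0,0,0,16]

```text
clock: 14.58
tcp_pos: [0.4465, 0.2398, 0.1919]
ee_rot: [-3.132, -0.001, 2.221]
force: [-9.4, -9.7, 7.3]
width: 0.0208
```

```bash
python3 -c "
from h import *
pull()"
```

```text
t 14.5833 tcp [0.4465 0.2398 0.1919] rot [-3.1318e+00 -1.2000e-03  2.2206e+00] F [-9.38 -9.74  7.3 ] M [-1.66  1.37  0.11] w 0.0208 q [ 0.358  0.263  1.739 -0.002  1.149 -0.291]
F tool [ -2.07 -13.44  -7.17] dy from grasp mm 27.28
```

Call:
carry_out:
  series:
    - [0,1.5,-0.5,0,0,0.01,16]
    - [0,1.5,-0.5,0,0,0.01,16]
    - [0,0,0,0,0,0,16]

```text
clock: 14.83
tcp_pos: [0.4485, 0.2414, 0.1924]
ee_rot: [-3.131, -0.001, 2.2]
force: [-8.5, -11.0, 2.9]
width: 0.0211
```

```bash
python3 -c "
from h import *
pull()"
```

```text
t 14.8333 tcp [0.4485 0.2414 0.1924] rot [-3.1308e+00 -1.0000e-03  2.2002e+00] F [ -8.52 -10.95   2.85] M [-1.74  1.31  0.15] w 0.0211 q [ 0.359  0.267  1.733 -0.002  1.153 -0.269]
F tool [ -3.84 -13.36  -2.71] dy from grasp mm 29.82
```

Call:
carry_out:
  series:
    - [-0.4,2,0,0,0,0.015,16]
    - [-0.3,2,0,0,0,0.015,16]
    - [-0.1,2,0,0,0,0.015,16]
    - [0,0,0,0,0,0,16]

```text
clock: 15.17
tcp_pos: [0.4534, 0.2447, 0.1922]
ee_rot: [-3.13, -0.002, 2.155]
force: [-10.7, -8.2, 4.4]
width: 0.021
```

```bash
python3 -c "
from h import *
pull()"
```

```text
t 15.1667 tcp [0.4534 0.2447 0.1922] rot [-3.1303e+00 -2.0000e-03  2.1547e+00] F [-10.66  -8.17   4.42] M [-1.34  1.56  0.16] w 0.021 q [ 3.610e-01  2.750e-01  1.720e+00 -1.000e-03  1.157e+00 -2.220e-01]
F tool [ -0.93 -13.45  -4.27] dy from grasp mm 35.63
```

Call:
carry_out:
  series:
    - [-0.1,2,0,0,0,0.015,16]
    - [-0.1,2,0,0,0,0.015,16]
    - [-0.1,2,0,0,0,0.015,16]
    - [0,0,0,0,0,0,16]

```text
clock: 15.5
tcp_pos: [0.4583, 0.2479, 0.1922]
ee_rot: [-3.13, -0.002, 2.11]
force: [-11.6, -7.8, 4.6]
width: 0.0212
```

```bash
python3 - <<'E'
from m import *
pull()
cap('scene','scene11'); im,_=cap('top','top11')
cv2.imwrite('pics/t11c.png',cv2.resize(im[190:330,180:340,::-1],None,fx=4.2,fy=4.2,interpolation=cv2.INTER_CUBIC))
for c in('top','scene'): ringfit(c,c+'11',.218,np.array([.570,.0772]),2.365)
E
```

```text
t 15.5 tcp [0.4583 0.2479 0.1922] rot [-3.1300e+00 -1.9000e-03  2.1097e+00] F [-11.56  -7.82   4.56] M [-1.27  1.64  0.11] w 0.0212 q [ 0.363  0.284  1.708 -0.     1.161 -0.176]
F tool [ -0.77 -13.99  -4.4 ] dy from grasp mm 41.32
top top11 ring n 433 z med 0.2182 fit [0.571  0.0767] yaw mod60 8.18 rms 0.002
scene scene11 ring n 152 z med 0.2193 fit [0.5683 0.0784] yaw mod60 7.27 rms 0.0018
```

View pics/t11c.png

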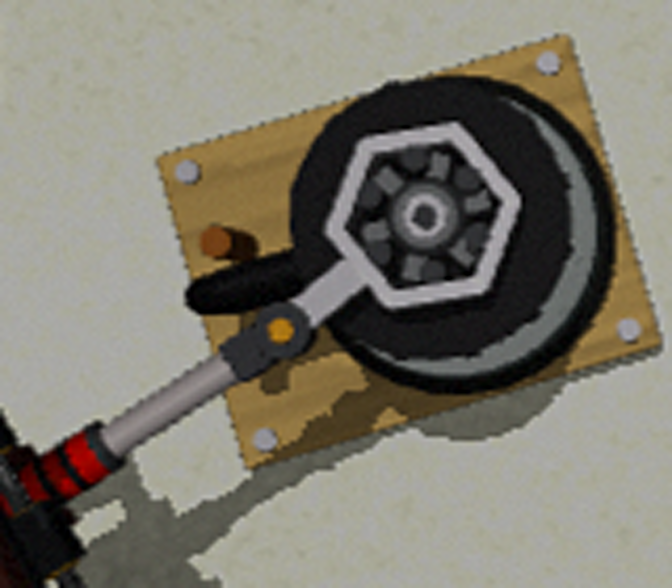

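Call:
carry_out:
  series:
    - [-0.1,2,0,0,0,0.015,16]
    - [-0.1,2,0,0,0,0.015,16]
    - [-0.1,2,0,0,0,0.015,16]
    - [0,1,0,0,0,0.008,16]
    - [0,0,0,0,0,0,16]
    - [0,0,0,0,0,0,16]

```text
clock: 16.1
tcp_pos: [0.4642, 0.2512, 0.1921]
ee_rot: [-3.13, -0.002, 2.058]
force: [-11.5, -7.0, 6.1]
width: 0.0213
```

```bash
python3 - <<'E'
from m import *
pull()
cap('scene','scene12'); im,_=cap('top','top12')
cv2.imwrite('pics/t12c.png',cv2.resize(im[190:330,180:340,::-1],None,fx=4.2,fy=4.2,interpolation=cv2.INTER_CUBIC))
for c in('top','scene'): ringfit(c,c+'12',.218,np.array([.570,.0772]),2.365)
nutpose('top','top12'); nutpose('top','top9')
# handle angle from image: shaft between pivot and grip, cloud points
for k in ('9','10','11','12'):
    Q=cloud('top',np.load(f'pics/top{k}.npy')); I=cv2.imread(f'pics/top{k}.png').max(2)
    piv=np.array([.571,.077])+.074*np.array([np.cos(2.235),np.sin(2.235)])
    w=Q[...,:2]-piv; r=np.hypot(w[...,0],w[...,1]); c=np.array([.571,.077]); rc=np.hypot(Q[...,0]-c[0],Q[...,1]-c[1])
    m=(abs(Q[...,2]-.216)<.012)&(r>.02)&(r<.075)&(rc>.09)&(rc<.15)
    q=Q[m][:,:2]; cc=q.mean(0); vt=np.linalg.svd(q-cc,full_matrices=False)[2][0]; vt=vt*np.sign(vt[1]); print(k,m.sum(),'shaft deg',np.degrees(np.arctan2(vt[1],vt[0])).round(2))
E
```

```text
t 16.1 tcp [0.4642 0.2512 0.1921] rot [-3.1295e+00 -1.7000e-03  2.0576e+00] F [-11.51  -7.02   6.07] M [-1.13  1.72  0.14] w 0.0213 q [ 0.365  0.293  1.694  0.     1.166 -0.122]
F tool [ -0.81 -13.53  -5.91] dy from grasp mm 47.75
top top12 ring n 431 z med 0.2181 fit [0.571  0.0767] yaw mod60 8.27 rms 0.002
scene scene12 ring n 155 z med 0.2194 fit [0.5683 0.0784] yaw mod60 7.24 rms 0.0019
top nut [ -4.7594   0.5705   0.077  -15.    ] mean top15 [  0.5707   0.0769 -15.    ]
top nut [ -3.3138   0.5705   0.0765 -15.    ] mean top15 [  0.5706   0.0767 -15.    ]
9 298 shaft deg 129.04
10 291 shaft deg 128.05
11 291 shaft deg 121.04
12 291 shaft deg 118.11
```

View pics/t12c.png

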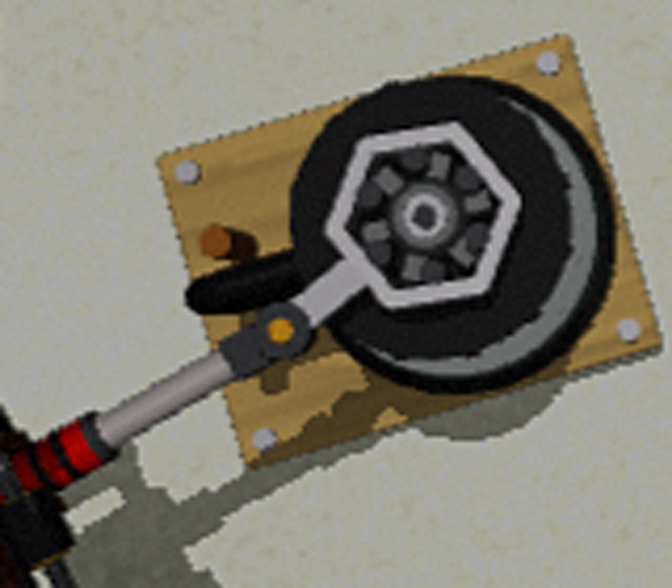

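Call:
carry_out:
  series:
    - [0.1,-3,0,0,0,-0.023,16]
    - [0.1,-3,0,0,0,-0.023,16]
    - [0.1,-3,0,0,0,-0.023,16]
    - [0.1,-3,0,0,0,-0.023,16]
    - [0.2,-3,0,0,0,-0.023,16]
    - [0.5,-3,0,0,0,-0.023,16]
    - [0.5,-3,0,0,0,-0.023,16]
    - [0,0,0,0,0,0,16]

```text
clock: 16.87
tcp_pos: [0.4464, 0.2398, 0.1923]
ee_rot: [-3.13, 0.0, 2.22]
force: [-7.9, -10.8, 3.7]
width: 0.0213
```

```bash
python3 -c "
from h import *
pull()"
```

```text
t 16.8667 tcp [0.4464 0.2398 0.1923] rot [-3.1304  0.      2.2202] F [ -7.86 -10.84   3.75] M [-1.98  1.1   0.08] w 0.0213 q [ 0.359  0.263  1.738 -0.004  1.151 -0.289]
F tool [ -3.88 -12.86  -3.6 ] dy from grasp mm 27.21
```

Call:
carry_out:
  series:
    - [0,-3,0,0,0,-0.01,16]
    - [0.3,-3,0,0,0,-0.01,16]
    - [0.3,-3,0,0,0,-0.015,16]
    - [0,-3,0,0,0,-0.015,16]
    - [0,-3,0,0,0,-0.015,16]
    - [0,-3,0,0,0,-0.015,16]
    - [0,-3,0,0,0,-0.015,16]
    - [0,0,0,0,0,0,16]

```text
clock: 17.53
tcp_pos: [0.4339, 0.2303, 0.1936]
ee_rot: [-3.141, -0.001, 2.315]
force: [-1.1, -1.8, -1.3]
width: 0.021
```

```bash
python3 -c "
from h import *
pull();to(.4255,.2222,.193,2.363)"
```

```text
t 17.5333 tcp [0.4339 0.2303 0.1936] rot [-3.1410e+00 -7.0000e-04  2.3146e+00] F [-1.14 -1.82 -1.33] M [-0.2   0.09 -0.26] w 0.021 q [ 0.347  0.234  1.776  0.     1.132 -0.397]
F tool [-0.57 -2.07  1.33] dy from grasp mm 11.68
total shift [ -0.3 -11.7   0.6] norm 11.7 turn [-0.0006 -0.0008 -0.0484] per row/1 [ -0.3 -11.7   0.6] [-0.0006 -0.0008 -0.0484]
```

Call:
carry_out:
  series:
    - [0,-4,0.2,0,0,-0.016,16]
    - [0,-4,0.2,0,0,-0.016,16]
    - [0,-3.5,0.2,0,0,-0.016,16]
    - [0,0,0,0,0,0,16]
    - [0,0,0,0,0,0,40]
    - [0,0,0,0,0,0,40]
    - [0,0,0,0,0,0,40]
    - [0,0,0,0,0,0,40]

```text
clock: 18.2
tcp_pos: [0.4266, 0.2227, 0.1932]
ee_rot: [3.141, 0.0, 2.362]
force: [0.8, 0.2, 0.4]
width: 0.0396
```

Call:
carry_out:
  series:
    - [0,0,-5,0,0,0,40]
    - [0,0,-15,0,0,0,40]
    - [0,0,-20,0,0,0,40]
    - [0,0,-20,0,0,0,40]
    - [0,0,-8,0,0,0,40]
    - [0,0,0,0,0,0,40]

```text
clock: 18.7
tcp_pos: [0.4279, 0.2232, 0.2633]
ee_rot: [3.138, 0.002, 2.362]
force: [0.7, 0.3, -0.1]
width: 0.0399
```

```bash
python3 - <<'E'
from m import *
st()
cap('scene','scene13'); im,_=cap('top','top13')
cv2.imwrite('pics/t13c.png',cv2.resize(im[180:340,160:340,::-1],None,fx=4,fy=3.7,interpolation=cv2.INTER_CUBIC))
for c in('top','scene'): ringfit(c,c+'13',.218,np.array([.570,.0772]),2.365)
nutpose('top','top13')
to(.5348,.1141,.262,2.363)
E
```

```text
t 18.7 tcp [0.4279 0.2232 0.2633] rot [3.1376e+00 2.0000e-03 2.3619e+00] F [ 0.67  0.35 -0.06] M [-0.01  0.   -0.07] w 0.0399 q [ 0.338  0.147  1.701 -0.     1.29  -0.454]
top top13 ring n 427 z med 0.2178 fit [0.5713 0.0777] yaw mod60 15.61 rms 0.002
scene scene13 ring n 154 z med 0.219 fit [0.5692 0.0795] yaw mod60 15.34 rms 0.0018
top nut [ 2.5423  0.566   0.071  -7.    ] mean top15 [  0.5661   0.071  -10.4   ]
total shift [-153.4   -0.8   -1.1] norm 153.4 turn [ 0.      0.0001 -0.0012] per row/1 [-153.4   -0.8   -1.1] [ 0.      0.0001 -0.0012]
```

View pics/t13c.png

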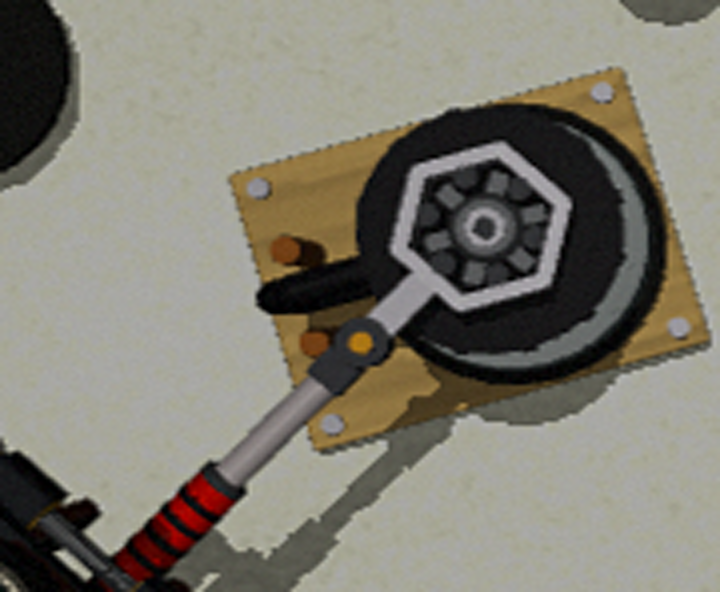

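Call:
carry_out:
  series:
    - [-12,0,0,0,0,0,40]
    - [-28,0,0,0,0,0,40]
    - [-35,0,0,0,0,0,40]
    - [-35,0,0,0,0,0,40]
    - [-26,0,0,0,0,0,40]
    - [-12,0,0,0,0,0,40]
    - [-5,0,0,0,0,0,40]
    - [0,0,0,0,0,0,40]

```text
clock: 19.47
tcp_pos: [0.5351, 0.1142, 0.2601]
ee_rot: [-3.14, -0.001, 2.36]
force: [0.1, 0.8, 1.7]
width: 0.0399
```

```bash
python3 -c "
from h import *
st();to(.5351,.1147,.1985,2.363)"
```

```text
t 19.4667 tcp [0.5351 0.1142 0.2601] rot [-3.1401e+00 -1.4000e-03  2.3603e+00] F [0.13 0.84 1.72] M [-0.01  0.03 -0.  ] w 0.0399 q [ 0.084  0.251  1.572  0.     1.32  -0.705]
total shift [ 0.2  0.4 61.6] norm 61.6 turn [-0.0015 -0.0014 -0.0027] per row/1 [ 0.2  0.4 61.6] [-0.0015 -0.0014 -0.0027]
```

Call:
carry_out:
  series:
    - [0,0,10,0,0,0,40]
    - [0,0,20,0,0,0,40]
    - [0,0,15,0,0,0,40]
    - [0,0,9,0,0,0,40]
    - [0,0,5,0,0,0,40]
    - [0,0,2,0,0,0,40]
    - [0,0,0,0,0,0,40]
    - [0,0,0,0,0,0,40]

```text
clock: 20.13
tcp_pos: [0.5354, 0.1153, 0.2007]
ee_rot: [3.141, 0.001, 2.362]
force: [0.2, 0.1, 0.4]
width: 0.04
```

```bash
python3 -c "
from h import *
st();to(.5351,.1147,.1985,2.363)"
```

```text
t 20.1333 tcp [0.5354 0.1153 0.2007] rot [3.1409e+00 6.0000e-04 2.3623e+00] F [0.24 0.07 0.42] M [-0.01 -0.    0.03] w 0.04 q [ 0.086  0.305  1.652 -0.     1.184 -0.705]
total shift [-0.2 -0.7  2.2] norm 2.4 turn [ 0.0007  0.0006 -0.0007] per row/1 [-0.2 -0.7  2.2] [ 0.0007  0.0006 -0.0007]
```

Grip the neck, then lift gently.

Call:
carry_out:
  series:
    - [-0.2,-0.7,2,0,0,0,40]
    - [0,0,0,0,0,0,8]
    - [0,0,0,0,0,0,8]
    - [0,0,0,0,0,0,8]
    - [0,0,0,0,0,0,8]
    - [0,0,0,0,0,0,8]
  newtons: 55

```text
clock: 20.63
tcp_pos: [0.535, 0.1144, 0.1983]
ee_rot: [3.141, 0.0, 2.362]
force: [-0.2, 1.1, 0.9]
width: 0.0135
```

```bash
python3 -c "
from h import *
st()"
```

```text
t 20.6333 tcp [0.535  0.1144 0.1983] rot [3.1412e+00 3.0000e-04 2.3617e+00] F [-0.15  1.09  0.9 ] M [ 0.06 -0.08 -0.02] w 0.0135 q [ 0.084  0.307  1.656  0.     1.178 -0.707]
```

Call:
carry_out:
  series:
    - [0,0,-1,0,0,0,8]
    - [0,0,-2,0,0,0,8]
    - [0,0,-3,0,0,0,8]
    - [0,0,-3,0,0,0,8]

```text
clock: 20.97
tcp_pos: [0.5342, 0.1143, 0.2069]
ee_rot: [-3.14, -0.001, 2.362]
force: [0.2, -0.4, -5.6]
width: 0.0136
```

```bash
python3 -c "
from h import *
st()"
```

```text
t 20.9667 tcp [0.5342 0.1143 0.2069] rot [-3.1404e+00 -9.0000e-04  2.3617e+00] F [ 0.2  -0.36 -5.57] M [ 0.    0.04 -0.03] w 0.0136 q [ 0.084  0.298  1.645 -0.     1.2   -0.707]
```

Call:
carry_out:
  series:
    - [0,0,-4,0,0,0,8]
    - [0,0,-8,0,0,0,8]
    - [0,0,-12,0,0,0,8]
    - [0,0,-12,0,0,0,8]
    - [0,0,-6,0,0,0,8]
    - [0,0,-2,0,0,0,8]
    - [0,0,0,0,0,0,8]
    - [0,0,0,0,0,0,8]

```text
clock: 21.63
tcp_pos: [0.5345, 0.1143, 0.2509]
ee_rot: [-3.141, -0.0, 2.362]
force: [0.7, 0.3, -5.6]
width: 0.0136
```

```bash
python3 - <<'E'
from m import *
s=st()
cap('scene','scene14'); im,_=cap('top','top14')
cv2.imwrite('pics/t14c.png',cv2.resize(im[180:340,160:340,::-1],None,fx=4,fy=3.7,interpolation=cv2.INTER_CUBIC))
z=s['tcp_pos'][2]-.008+.028
for c in('top','scene'): ringfit(c,c+'14',z,np.array([.570,.0772]),2.365)
for c in('top','scene'): ringfit(c,c+'4',.2715,np.array([.570,.0762]),2.365)
to(.6154,-.263,.25,2.812,12)
E
```

```text
t 21.6333 tcp [0.5345 0.1143 0.2509] rot [-3.1411e+00 -3.0000e-04  2.3618e+00] F [ 0.66  0.33 -5.59] M [0.03 0.04 0.04] w 0.0136 q [ 0.084  0.257  1.588 -0.     1.297 -0.707]
top top14 ring n 327 z med 0.2699 fit [0.5705 0.0769] yaw mod60 15.66 rms 0.002
scene scene14 ring n 156 z med 0.2717 fit [0.5688 0.0789] yaw mod60 14.21 rms 0.0019
top top4 ring n 320 z med 0.2706 fit [0.5708 0.0736] yaw mod60 15.34 rms 0.002
scene scene4 ring n 154 z med 0.2713 fit [0.5693 0.0756] yaw mod60 14.88 rms 0.0019
total shift [-323.  -211.2    0.4] norm 385.9 turn [-0.001  -0.0011 -0.4502] per row/12 [-26.9 -17.6   0. ] [-0.0001 -0.0001 -0.0375]
```

View pics/t14c.png

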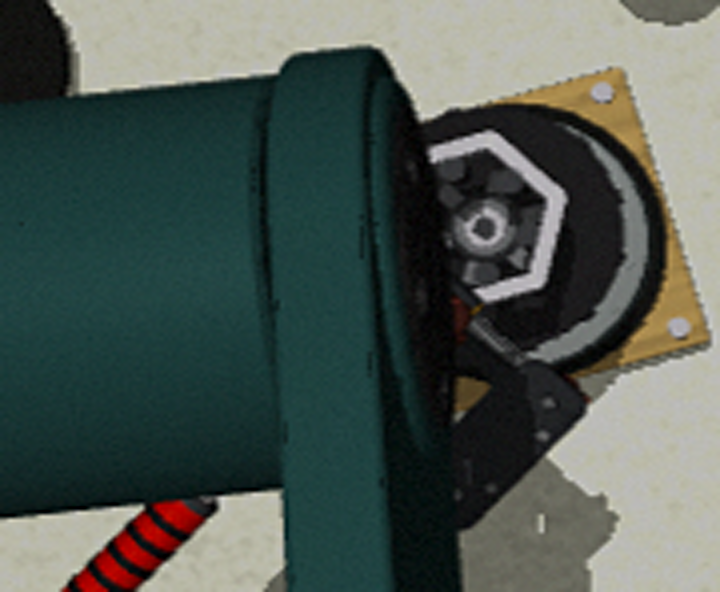

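Call:
carry_out:
  series:
    - [0,0,0,0,0,-0.05,8]
    - [0,0,0,0,0,-0.12,8]
    - [0,0,0,0,0,-0.12,8]
    - [0,0,0,0,0,-0.11,8]
    - [0,0,0,0,0,-0.05,8]
    - [-8,-14,0,0,0,0,8]
    - [-16,-27,0,0,0,0,8]
    - [-19,-32,0,0,0,0,8]

```text
clock: 22.4
tcp_pos: [0.5511, 0.0321, 0.2505]
ee_rot: [3.141, -0.002, 2.815]
force: [0.9, -0.4, -4.8]
width: 0.0137
```

Call:
carry_out:
  series:
    - [-19,-32,0,0,0,0,8]
    - [-19,-32,0,0,0,0,8]
    - [-19,-32,0,0,0,0,8]
    - [-19,-32,0,0,0,0,8]
    - [-19,-32,0,0,0,0,8]
    - [-19,-32,0,0,0,0,8]
    - [-16,-27,0,0,0,0,8]
    - [-12,-20,0,0,0,0,8]

```text
clock: 23.07
tcp_pos: [0.6087, -0.2439, 0.2501]
ee_rot: [-3.141, -0.001, 2.81]
force: [-0.0, 0.1, -5.7]
width: 0.0135
```

Call:
carry_out:
  series:
    - [-8,-12,0,0,0,0,8]
    - [-4,-6,0,0,0,0,8]
    - [0,0,0,0,0,0,8]
    - [0,0,0,0,0,0,8]

```text
clock: 23.4
tcp_pos: [0.614, -0.2604, 0.2507]
ee_rot: [3.141, -0.002, 2.812]
force: [0.4, 0.2, -4.6]
width: 0.0137
```

```bash
python3 -c "
from h import *
st();to(.6154,-.263,.06,2.812)"
```

```text
t 23.4 tcp [ 0.614  -0.2604  0.2507] rot [ 3.1406e+00 -1.6000e-03  2.8121e+00] F [ 0.35  0.22 -4.58] M [ 0.03  0.04 -0.03] w 0.0137 q [-5.050e-01  4.350e-01  1.317e+00  1.000e-03  1.391e+00 -1.746e+00]
total shift [ -2.5  -2.2 190.6] norm 190.7 turn [ 0.001  -0.0016  0.0001] per row/1 [ -2.5  -2.2 190.6] [ 0.001  -0.0016  0.0001]
```

Call:
carry_out:
  series:
    - [-1.5,-2,10,0,0,0,8]
    - [0,0,25,0,0,0,8]
    - [0,0,35,0,0,0,8]
    - [0,0,35,0,0,0,8]
    - [0,0,35,0,0,0,8]
    - [0,0,30,0,0,0,8]
    - [0,0,15,0,0,0,8]
    - [0,0,5,0,0,0,8]

```text
clock: 24.07
tcp_pos: [0.6123, -0.2609, 0.0571]
ee_rot: [3.14, -0.007, 2.813]
force: [-0.7, 0.3, -5.1]
width: 0.0133
```

Call:
carry_out:
  series:
    - [0,0,0,0,0,0,8]
    - [0,0,0,0,0,0,8]
    - [0,0,0,0,0,0,8]

```text
clock: 24.32
tcp_pos: [0.6165, -0.2644, 0.0631]
ee_rot: [-3.141, 0.003, 2.812]
force: [0.1, 0.6, -5.0]
width: 0.0133
```

```bash
python3 - <<'E'
from m import *
s=st();to(.6155,-.2635,.018,2.812)
im,_=cap('scene','scene15')
cv2.imwrite('pics/s15c.png',cv2.resize(im[190:340,120:300,::-1],None,fx=4,fy=4))
ringfit('scene','scene15',s['tcp_pos'][2]+.02,np.array([.662,-.2805]),2.812)
ringfit('scene','scene0',.038,np.array([.662,-.2805]),2.812);ringfit('scene','scene2',.038,np.array([.662,-.2805]),2.812)
E
```

```text
t 24.3167 tcp [ 0.6165 -0.2644  0.0631] rot [-3.1409  0.0033  2.8124] F [ 0.11  0.58 -5.04] M [-0.02  0.03  0.02] w 0.0133 q [-0.508  0.617  1.499 -0.     1.023 -1.749]
total shift [ 1.4  0.5 45. ] norm 45.1 turn [-0.0007  0.0033  0.0004] per row/1 [ 1.4  0.5 45. ] [-0.0007  0.0033  0.0004]
scene scene15 ring n 176 z med 0.0834 fit [ 0.6633 -0.2806] yaw mod60 40.94 rms 0.0018
scene scene0 ring n 158 z med 0.0389 fit [ 0.6615 -0.2811] yaw mod60 39.74 rms 0.0018
scene scene2 ring n 168 z med 0.0386 fit [ 0.6623 -0.2803] yaw mod60 40.61 rms 0.0019
```

View pics/s15c.png

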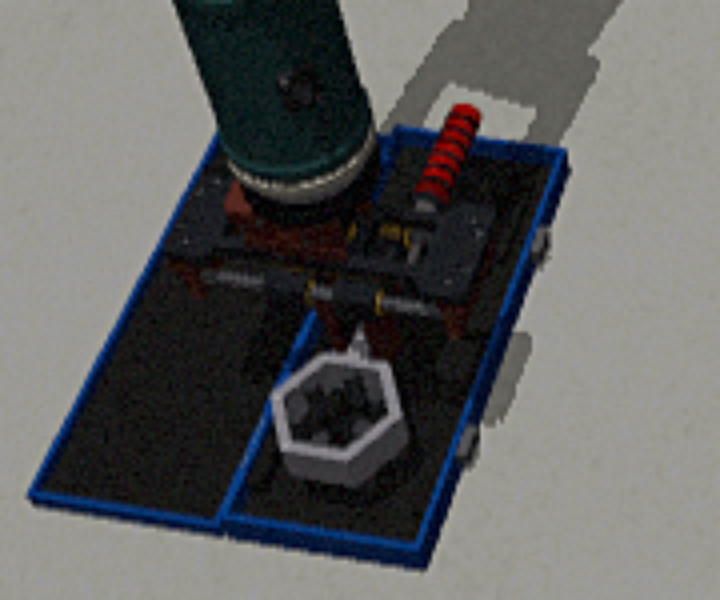

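Call:
carry_out:
  series:
    - [1,0.5,8,0,0,0,8]
    - [0,0,10,0,0,0,8]
    - [0,0,8,0,0,0,8]
    - [0,0,6,0,0,0,8]
    - [0,0,5,0,0,0,8]
    - [0,0,4,0,0,0,8]
    - [0,0,2,0,0,0,8]
    - [0,0,0,0,0,0,8]

```text
clock: 25.03
tcp_pos: [0.614, -0.2632, 0.0184]
ee_rot: [-3.142, -0.001, 2.812]
force: [-1.9, 1.7, -1.2]
width: 0.0134
```

```bash
python3 -c "
from h import *
st();to(.6155,-.2635,.018,2.812)"
```

```text
t 25.0333 tcp [ 0.614  -0.2632  0.0184] rot [-3.1416e+00 -6.0000e-04  2.8118e+00] F [-1.85  1.71 -1.19] M [0.15 0.38 0.03] w 0.0134 q [-0.508  0.671  1.528 -0.     0.943 -1.749]
total shift [-1.5  0.2  0.4] norm 1.5 turn [-0.     -0.0006 -0.0002] per row/1 [-1.5  0.2  0.4] [-0.     -0.0006 -0.0002]
```

Touching down; press slightly and check before letting go.

Call:
carry_out:
  series:
    - [0,0,0.7,0,0,0,8]
    - [0,0,0,0,0,0,8]

```text
clock: 25.2
tcp_pos: [0.614, -0.2632, 0.0184]
ee_rot: [-3.141, -0.0, 2.812]
force: [-3.3, 2.2, 4.1]
width: 0.0136
```

```bash
python3 -c "
from h import *
st()"
```

```text
t 25.2 tcp [ 0.614  -0.2632  0.0184] rot [-3.1414e+00 -3.0000e-04  2.8118e+00] F [-3.28  2.17  4.08] M [ 0.3   0.65 -0.03] w 0.0136 q [-0.508  0.671  1.528 -0.     0.943 -1.749]
```

Call:
carry_out:
  series:
    - [0,0,0,0,0,0,40]
    - [0,0,0,0,0,0,40]
    - [0,0,0,0,0,0,40]
    - [0,0,-5,0,0,0,40]
    - [0,0,-15,0,0,0,40]
    - [0,0,-30,0,0,0,40]
    - [0,0,-35,0,0,0,40]
    - [0,0,-35,0,0,0,40]

```text
clock: 25.87
tcp_pos: [0.6139, -0.2631, 0.1385]
ee_rot: [3.141, -0.001, 2.812]
force: [-0.4, -0.6, 0.8]
width: 0.0399
```

Call:
carry_out:
  series:
    - [0,0,-35,0,0,0,40]
    - [15,28,-20,0,0,0,40]
    - [15,32,0,0,0,0,40]
    - [15,32,0,0,0,0,40]
    - [15,32,0,0,0,0,40]
    - [15,32,0,0,0,0,40]
    - [10,20,0,0,0,0,40]
    - [0,0,0,0,0,0,40]

```text
clock: 26.53
tcp_pos: [0.5899, -0.0648, 0.193]
ee_rot: [3.14, -0.001, 2.815]
force: [-0.5, -0.6, -0.2]
width: 0.0399
```

```bash
python3 - <<'E'
from m import *
st()
im,_=cap('scene','scene16')
im2,_=cap('top','top16')
cv2.imwrite('pics/t16c.png',cv2.resize(im2[140:350,380:560,::-1],None,fx=2.8,fy=2.8))
for c in('top','scene'):
  for k in('0','16'): 
    ringfit(c,c+k,.038,np.array([.662,-.2805]),2.812)
    I=cv2.imread(f'pics/{c}{k}.png'); Q=cloud(c,np.load(f'pics/{c}{k}.npy'))
    b,g,r=[I[...,i].astype(int) for i in range(3)]
    m=(r>90)&(g<60)&(b<60)&(Q[...,2]<.08)&(Q[...,2]>0.005)&(Q[...,1]<-.1)
    q=Q[m]; print(c,k,'grip',m.sum(),q.mean(0).round(4))
E
```

```text
t 26.5333 tcp [ 0.5899 -0.0648  0.193 ] rot [ 3.1400e+00 -9.0000e-04  2.8152e+00] F [-0.46 -0.56 -0.18] M [0.04 0.04 0.04] w 0.0399 q [-0.227  0.377  1.56   0.002  1.205 -1.472]
top top0 ring n 237 z med 0.0377 fit [ 0.6634 -0.2824] yaw mod60 41.2 rms 0.0017
top 0 grip 187 [ 0.4697 -0.2155  0.0394]Traceback (most recent call last):
  File "<stdin>", line 8, in <module>
  File "m.py", line 12, in ringfit
    best=min((least_squares(res,[*ctr,yaw+.5236*0+k],loss='soft_l1',f_scale=.002) for k in (0,.2,-.2)),key=lambda s:s.cost)
  File "m.py", line 12, in <genexpr>
    best=min((least_squares(res,[*ctr,yaw+.5236*0+k],loss='soft_l1',f_scale=.002) for k in (0,.2,-.2)),key=lambda s:s.cost)
              ~~~~~~~~~~~~~^^^^^^^^^^^^^^^^^^^^^^^^^^^^^^^^^^^^^^^^^^^^^^^^^^^^^^
    return func(*args, **kwargs)
    vector_fun = VectorFunction(
        fun_wrapped,
    ...<6 lines>...
        workers=workers
    )
    self._update_fun()
    ~~~~~~~~~~~~~~~~^^
    self.f = self.fun_wrapped(xp_copy(self.x))
             ~~~~~~~~~~~~~~~~^^^^^^^^^^^^^^^^^
    return np.atleast_1d(self.fun(x))
                         ~~~~~~~~^^^
    return self.f(x, *self.args, **self.kwargs)
           ~~~~~~^^^^^^^^^^^^^^^^^^^^^^^^^^^^^^
  File "m.py", line 10, in res
    q=pts-p[:2]; t=np.arctan2(q[:,1],q[:,0])-p[2]; t=(t+np.pi/6)%(np.pi/3)-np.pi/6
      ~~~^~~~~~
ValueError: operands could not be broadcast together with shapes (0,) (2,)
```

View pics/scene16.png

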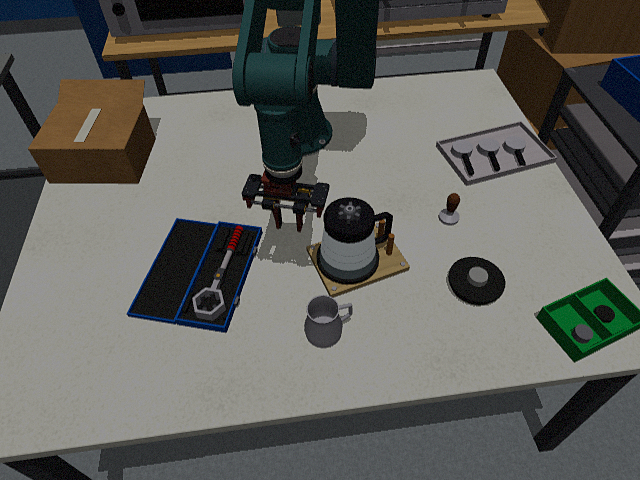

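View pics/t16c.png

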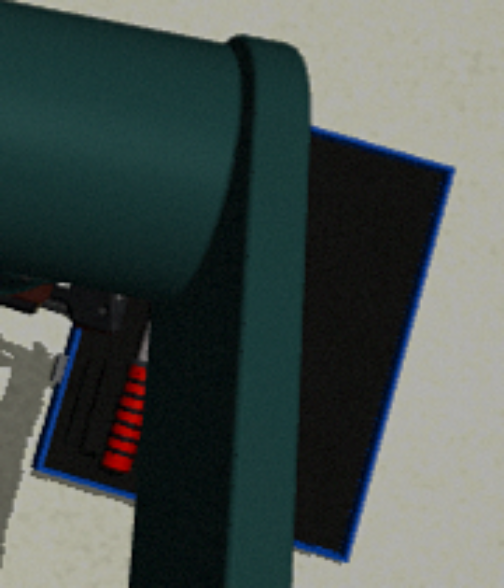

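Call:
carry_out:
  series:
    - [5,0,-30,0,0,0,40]
    - [20,0,-30,0,0,0,40]
    - [35,5,-10,0,0,0,40]
    - [35,15,0,0,0,0,40]
    - [35,15,0,0,0,0,40]
    - [20,20,0,0,0,0,40]
    - [8,10,0,0,0,0,40]
    - [0,0,0,0,0,0,40]

```text
clock: 27.3
tcp_pos: [0.4616, 0.0442, 0.263]
ee_rot: [3.141, 0.001, 2.812]
force: [1.2, 0.1, 0.5]
width: 0.04
```

```bash
python3 - <<'E'
from m import *
st()
im,_=cap('scene','scene17')
im2,_=cap('top','top17')
for c in('top','scene'):
  for k in('0','17'): 
    try: ringfit(c,c+k,.038,np.array([.662,-.2805]),2.812)
    except Exception as e: print('noring',c,k)
    I=cv2.imread(f'pics/{c}{k}.png'); Q=cloud(c,np.load(f'pics/{c}{k}.npy'))
    b,g,r=[I[...,i].astype(int) for i in range(3)]
    m=(r>90)&(g<60)&(b<60)&(Q[...,2]<.08)&(Q[...,2]>0.005)&(Q[...,1]<-.1)
    q=Q[m]; print(c,k,'grip',m.sum(),q.mean(0).round(4))
nutpose('scene','scene17');nutpose('top','top17')
E
```

```text
t 27.3 tcp [0.4616 0.0442 0.263 ] rot [3.1412e+00 6.0000e-04 2.8125e+00] F [1.23 0.08 0.5 ] M [-0.03  0.02 -0.01] w 0.04 q [-0.054  0.12   1.734  0.     1.287 -1.296]
top top0 ring n 237 z med 0.0377 fit [ 0.6634 -0.2824] yaw mod60 41.2 rms 0.0017
top 0 grip 187 [ 0.4697 -0.2155  0.0394]
top top17 ring n 273 z med 0.0378 fit [ 0.6627 -0.2805] yaw mod60 40.82 rms 0.002
top 17 grip 223 [ 0.4695 -0.2135  0.039 ]
scene scene0 ring n 158 z med 0.0389 fit [ 0.6615 -0.2811] yaw mod60 39.74 rms 0.0018
scene 0 grip 94 [ 0.4679 -0.2134  0.0398]
scene scene17 ring n 155 z med 0.0391 fit [ 0.6606 -0.2794] yaw mod60 41.26 rms 0.0017
scene 17 grip 94 [ 0.4685 -0.2117  0.04  ]
scene nut [ 46.6035   0.5685   0.0785 -15.    ] mean top15 [  0.5684   0.0783 -14.8667]
top nut [ 58.3025   0.571    0.077  -15.    ] mean top15 [  0.5709   0.0769 -14.9333]
```

View pics/top17.png

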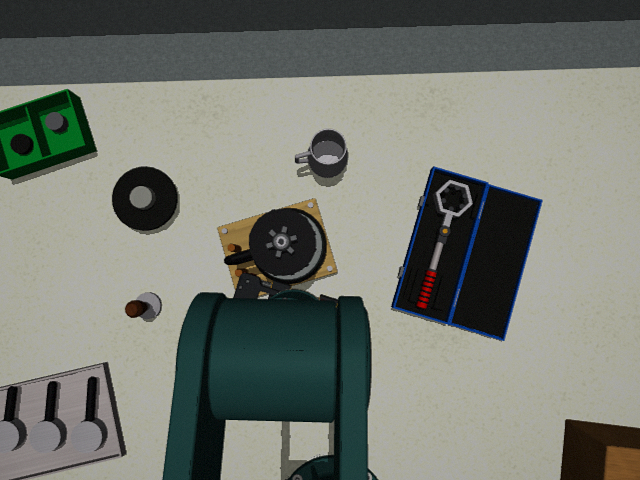

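```bash
python3 -c "
from h import *
st();print(ctrl.job_done())"
```

```text
t 27.4 tcp [0.4634 0.0424 0.2629] rot [-3.1411e+00  1.7000e-03  2.8119e+00] F [ 0.79 -0.68  0.77] M [ 0.   -0.   -0.02] w 0.0404 q [-5.700e-02  1.220e-01  1.731e+00 -1.000e-03  1.286e+00 -1.297e+00]
the job is handed in; nothing more can be done
None
```

The nut held: the wrench broke over, the nut did not turn, and the wrench is back in its case. I handed the job in at 27.4 s.

- **Seating:** I set the ring fully down on the nut by its neck and let go. In both cameras its centre lay within 1 mm of the nut's, with the pins between the lugs.
- **Pull:** I took the wrench again by its red grip and pulled it clockwise. It broke over at about 13.5 N across the grip. That is slightly under the stated 14–18 N, which I put down to force-reading error. I stopped at about 0.16 rad by image measurement, past the 0.12 needed and short of the stop at 0.26.
- **Nut:** its lug angle read -15° in the pictures before, during and after the pull.
- **Return:** I eased off, lifted the wrench and laid it back. Both cameras put its ring and grip within about 2 mm of where they started.
- **Bystanders:** the tamper, milk jug and jar lid look unmoved in the last pictures. I judged these by eye and did not measure them.

Three checks failed or disagreed:
- One nut fit after easing off gave a poor match, but the final nut fits in both cameras agreed with the start.
- The first picture after laying the wrench down was blocked by the arm, so I moved away and measured again.
- The two cameras differ by about 2 mm throughout.

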